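# Square up a batch of aluminium plates

### The job

Turn the air on by pulling the red knob all the way up, then stack every aluminium plate flat in the corner of the blue fixture, long edges along the long fence, and tap the stack until all its edges are flush against both yellow fences. Then press the green palm plunger down to its stop to cycle the clamp, and after that push the red knob fully home again, leaving the stack flush. Do not disturb the timber, the carton or the spray can.

Things in the scene. Friction and masses are not known exactly. Their poses are not given: they have to be found in the camera images.
- fixture_corner (a point): The inner corner of the fixed squaring fixture, at the level of its floor, 10 mm above the bench. The blue floor is flat and runs 162 mm from this corner along its -x and 142 mm along its -y; two yellow fences, 12 mm thick and 36 mm high above the floor, stand on the floor's +x side (the short one, across x) and +y side (the long one, along x). The fixture's yaw varies.
- knob_head (a point): Centre of the red push-pull knob's head: a disc 28 mm in diameter and 16 mm tall on an upright stem, on a fixed grey block 80 x 80 x 50 mm. With the knob in, the head's underside is 10 mm above the block. It is pulled straight up and pushed straight down, with about 4 N; this point moves with it.
- air_knob (a joint): How far the red knob is pulled up: 0 is fully in (off), 0.015 m is fully out at its stop (on). It stays where it is left.
- plunger_top (a point): Centre of the top face of the green palm plunger, a mushroom head 40 mm in diameter (flat top 28 mm) that stands 80 mm above the bench, on a fixed grey block 80 x 80 x 40 mm. A spring returns it.
- plunger (a joint): How far the plunger is pressed down: 0 is up, 0.014 m is at its stop. The spring takes 2 N to start and 7 N at the stop.
- plate1_mid (a point): Centre of a loose bare aluminium plate, 90 mm (its x) x 50 mm (its y) x 6 mm, about 75 g, with two dark hole marks on its top face. It starts flat on the bench; three to five plates are present, all alike. Flush in the fixture its centre is 45 mm and 25 mm from the two fences and its x axis is parallel to the corner's x axis, either way round and either face up.
- plate2_mid (a point): Centre of a loose bare aluminium plate, 90 mm (its x) x 50 mm (its y) x 6 mm, about 75 g, with two dark hole marks on its top face. It starts flat on the bench; three to five plates are present, all alike. Flush in the fixture its centre is 45 mm and 25 mm from the two fences and its x axis is parallel to the corner's x axis, either way round and either face up.
- plate3_mid (a point): Centre of a loose bare aluminium plate, 90 mm (its x) x 50 mm (its y) x 6 mm, about 75 g, with two dark hole marks on its top face. It starts flat on the bench; three to five plates are present, all alike. Flush in the fixture its centre is 45 mm and 25 mm from the two fences and its x axis is parallel to the corner's x axis, either way round and either face up.
- plate4_mid (a point): Centre of a loose bare aluminium plate, 90 mm (its x) x 50 mm (its y) x 6 mm, about 75 g, with two dark hole marks on its top face. It starts flat on the bench; three to five plates are present, all alike. Flush in the fixture its centre is 45 mm and 25 mm from the two fences and its x axis is parallel to the corner's x axis, either way round and either face up.
- plate5_mid (a point): Centre of a loose bare aluminium plate, 90 mm (its x) x 50 mm (its y) x 6 mm, about 75 g, with two dark hole marks on its top face. It starts flat on the bench; three to five plates are present, all alike. Flush in the fixture its centre is 45 mm and 25 mm from the two fences and its x axis is parallel to the corner's x axis, either way round and either face up.
- timber: Bystander: a loose pale timber offcut 60 x 160 x 50 mm; origin at the centre of its underside.
- carton: Bystander: a loose open cardboard carton 80 x 100 x 60 mm with pins in it; origin at the centre of its underside.
- spray: Bystander: a loose blue and white spray can 60 mm in diameter, 140 mm tall; origin at the centre of its underside.
Things that resemble listed ones, but are neither listed nor needed, are in the scene too. Leave any pink or turquoise look-alike of the part that bears plate4_mid alone.

How it is judged:
On the way, in this order (a step that is already met when the one before it is completed fails the run):
1. the red knob is pulled fully up (12 mm or more of its 15 mm) (value of joint air_knob above 0.012 m), for 0.2 s.
2. every plate present lies flat in the fixture's corner, stacked, edges flush with both fences within 3 mm and 0.05 rad (x of plate1_mid in the frame of fixture_corner between -0.048 and -0.042 m and y of plate1_mid in the frame of fixture_corner between -0.028 and -0.022 m and z of each of plate1_mid, plate2_mid, plate3_mid, plate4_mid, plate5_mid in the frame of fixture_corner below 0.033 m and angle between the x axis of each of plate1_mid, plate2_mid, plate3_mid, plate4_mid, plate5_mid and the x axis of fixture_corner, either way round below 0.05 rad and angle between the z axis of each of plate1_mid, plate2_mid, plate3_mid, plate4_mid, plate5_mid and the z axis of fixture_corner, either way round below 0.06 rad and x of plate2_mid in the frame of fixture_corner between -0.048 and -0.042 m and y of plate2_mid in the frame of fixture_corner between -0.028 and -0.022 m and x of plate3_mid in the frame of fixture_corner between -0.048 and -0.042 m and y of plate3_mid in the frame of fixture_corner between -0.028 and -0.022 m and x of plate4_mid in the frame of fixture_corner between -0.048 and -0.042 m and y of plate4_mid in the frame of fixture_corner between -0.028 and -0.022 m and x of plate5_mid in the frame of fixture_corner between -0.048 and -0.042 m and y of plate5_mid in the frame of fixture_corner between -0.028 and -0.022 m), for 0.2 s.
3. the green plunger is pressed to its stop (12.5 mm or more) while the red knob is up (value of joint plunger above 0.0125 m and value of joint air_knob above 0.012 m), for 0.1 s.
4. the red knob is pushed home (within 3 mm) (value of joint air_knob below 0.003 m), for 0.2 s.
At the end, for the whole second after the job is handed in: Every plate present lies flat in the stack in the fixture's corner, its edges flush with both fences within 3 mm and 0.05 rad; the red knob is within 3 mm of fully in; the plunger is up (all of step 2 and value of joint each of air_knob, plunger below 0.003 m); the robot touches nothing.
It fails at once if the timber block is moved more than 30 mm or tipped over (distance of timber from where it was at the start of the episode above 0.03 m or angle between timber's own z axis and vertical above 0.4 rad).
It fails at once if the carton is moved more than 30 mm or tipped over (distance of carton from where it was at the start of the episode above 0.03 m or angle between carton's own z axis and vertical above 0.4 rad).
It fails at once if the spray can is moved more than 30 mm or tipped over (distance of spray from where it was at the start of the episode above 0.03 m or angle between spray's own z axis and vertical above 0.4 rad).
Of plate1, plate2, plate3, plate4, plate5 only 3 to 5 are there at a start; the rules pass over those that are not, and their reading is None.
At some moment in a run one of plate1, plate2, plate3, plate4, plate5 may be knocked a few centimetres aside while the robot is not near it.
Once in a run the grip may slacken for a moment while it holds something.
It also fails if it takes over 210 s, if anything falls off the work surface, if the arm or the gripper's body presses on something with over 40 N, if the wrist force passes 120 N, or if a joint passes its speed limit or range.

### The arm

A 7-joint arm with a two-finger parallel gripper is mounted at the origin on the work surface. World frame = base frame: x ahead of the robot, y to its left, z up, the work surface at z = 0. Lengths are in m, angles in rad, forces in N, time in s.
With the tool pointing down it reaches from about 0.4 to 0.85 m from the base axis. Payload 4.5 kg.
Tool frame: the origin (TCP) lies midway between the tips of the shut fingers; the grasp point (between the pads) lies 19 mm behind it; y points along the fingers, z is the direction in which the jaws open and shut, and the axes are right-handed (so a half turn about y gives the same grasp; the last joint's range is limited). The gripper opens to 88 mm and grips with 3 to 60 N. Pads are 18 mm wide; open, the fingers measure 123 mm over their backs; the gripper's body (75 mm by 187 mm) begins 45 mm behind the grasp point.
Start: joints at [1.152, 0.689, -0.195, 1.565, 0.157, 0.902, -0.215], TCP at [0.273, -0.562, 0.239] pointing down, gripper open.
Joint ranges: [-3.01, 3.01], [-0.46, 2.08], [-1.47, 1.51], [0.13, 2.56], [-1, 4.14], [0.04, 2.09], [-2.66, 2.66]. Speed limits (rad/s): [2.57, 2.57, 3.14, 3.14, 3.14, 3.14, 3.14].

### API

Orientations are given as a unit quaternion [x, y, z, w].
In Python, from plant import r, snapshot, get_calibration, job, boxes_of gives the robot as it stands. The module is installed in compiled form; this text tells all that it offers.
- The arm moves only by the shell command python3 -m handwheel 'ROWS' [OPENING] [FORCE]. ROWS is JSON, a list that holds one entry, the list of rows, each a list of 6 numbers: the shift along the tool's x, y, z as a fraction of full scale, then the turn, a rotation vector about the tool's x, y, z as a fraction of full scale. In form: [[[x, y, z, wx, wy, wz], ...]]. A call has 1 to 12 rows; each row is the pose to reach, as a shift and turn from the pose commanded when the call began, along the tool's axes at that moment, turning the shorter way round; what a row does not reach only later rows make up. Full scale, the value 1, is 100 cm for a shift and 180 degrees for a turn. A row lasts 1/12 s, in which the tool goes at most 41.7 mm and 7.16 degrees, less where a joint would pass 70% of its speed; a pose out of reach is approached as far as the arm can. A call with a number of a shift or a turn outside -1 to 1 is refused whole. A call with a gripper value outside its range is refused whole. OPENING is the opening, from -1 (shut) to 1 (fully open), set as the call begins (- or left out, the last holds). The fingers move at their own pace and stop on an object; FORCE is the grip in N (left out, the last holds). Time passes only in rows, so rows that repeat a pose let the fingers close. It gives the time, the measured TCP pose, the force and the opening at its end, in the units of the state.
- r.get_state(): the state, without advancing time (a new reading comes with each control period).
- snapshot(name): name is "scene" or "top"; returns the picture (384x512x3 uint8, red, green, blue); there is no depth.
- get_calibration(name): a dict with "fx", "fy", "cx", "cy" (pixels), "T" (4x4, takes a point from camera to world coordinates). Camera axes: x right, y down, z forward; pixel columns grow to the right and rows downward; lengths in m; the calibration is good to about 2 mm. A picture is of the moment at which its call begins. get_calibration takes no time and is no camera call.
- job.finish_job(): hands the job in, once; it reports no verdict.
Trained networks look in the newest picture that a camera, given by its name, has taken for a name from the list of things; names that differ only in an ending like _2 or _b are one class to them, and where a whole thing is asked for, a point or a joint stands for the part that bears it (a point fixed in the world has none). Each returns a list of dicts, best first, with "confidence" (0 to 1); they miss things now and then, are a little off and sometimes report something else, mostly with a low value. They report only what shows in the picture. A call takes as long as a camera call. They do not tell look-alikes from the thing itself.
- boxes_of(thing, camera): "bbox" ([left, top, right, bottom] in pixels, round what is visible of it).
The state is a dict: "clock": time; "q": joint angles; "qd": joint speeds; "joint_torque": joint torques, N m; "tool_pos": TCP position; "eef_rot": TCP orientation; "contact_force": force on the tool from outside, world axes, zero at the start; "moment": the same for the moment, N m; "opening": opening from 0.0 (shut) to 1.0 (fully open).
Only numpy, scipy, OpenCV 4.12 (cv2) and the standard library are available. Lean on these libraries where they do the work, as an engineer would, in place of code of your own. Each camera call takes 0.05 s, during which the arm holds its last target. There are 200 camera calls.

## Working session

There is one attempt and no reset: what is moved stays moved. The work goes in short steps, Python scripts to look and compute and a shell command to move; the robot and the scene stay as the last step left them, time stands still between calls to the robot, and variables do not carry over. Pictures are saved under pics/ and viewed, about 12 in all and at most 16, crops included, and the job is handed in when it is done.

```bash
mkdir -p pics
cat > h.py <<'E'
import numpy as np,cv2
from plant import r,snapshot,get_calibration,job,boxes_of
from scipy.spatial.transform import Rotation as R
def save(cam,name,crop=None,scale=1):
    im=snapshot(cam)
    o=im if crop is None else im[crop[1]:crop[3],crop[0]:crop[2]]
    o=cv2.resize(o,None,fx=scale,fy=scale,interpolation=cv2.INTER_CUBIC)
    cv2.imwrite('pics/'+name+'.png',o[:,:,::-1]); return im
def p2w(cam,uv,z):
    c=get_calibration(cam);T=np.array(c['T']);uv=np.atleast_2d(uv).astype(float)
    d=np.c_[(uv[:,0]-c['cx'])/c['fx'],(uv[:,1]-c['cy'])/c['fy'],np.ones(len(uv))]@T[:3,:3].T
    s=(z-T[2,3])/d[:,2]; return T[:3,3]+d*s[:,None]
def w2p(cam,p):
    c=get_calibration(cam);T=np.array(c['T']);q=(np.atleast_2d(p)-T[:3,3])@T[:3,:3]
    return np.c_[q[:,0]/q[:,2]*c['fx']+c['cx'],q[:,1]/q[:,2]*c['fy']+c['cy']]
E
python3 - <<'E'
from h import *
np.set_printoptions(precision=3,suppress=True)
for c in('top','scene'):
    save(c,c+'0',scale=1.5)
    k=get_calibration(c);print(c,k['fx'],k['fy'],k['cx'],k['cy']);print(np.array(k['T']))
    for t in('plate1_mid','knob_head','plunger_top','timber','carton','spray'):
        print(t,[(np.round(b['bbox']).tolist(),round(b['confidence'],2)) for b in boxes_of(t,c)])
s=r.get_state();print(s);print(R.from_quat(s['eef_rot']).as_matrix())
E
```

```text
top 366.47397974303965 366.47397974303965 262.2598715950505 192.99822969837976
[[-0.017 -0.993  0.121  0.45 ]
 [-1.     0.014 -0.022 -0.026]
 [ 0.02  -0.121 -0.992  1.287]
 [ 0.     0.     0.     1.   ]]
plate1_mid [([350.0, 216.0, 380.0, 241.0], 0.93)]
knob_head [([337.0, 147.0, 365.0, 171.0], 0.74), ([138.0, 243.0, 145.0, 248.0], 0.4)]
plunger_top [([300.0, 189.0, 327.0, 205.0], 0.57)]
timber [([251.0, 130.0, 298.0, 154.0], 0.62)]
carton [([188.0, 130.0, 226.0, 160.0], 0.76), ([252.0, 130.0, 296.0, 155.0], 0.27)]
spray [([340.0, 145.0, 363.0, 167.0], 0.86)]
scene 420.25171757059246 420.25171757059246 256.2086711526991 193.7916436375288
[[-0.169  0.555 -0.815  1.649]
 [ 0.986  0.104 -0.133  0.118]
 [ 0.011 -0.825 -0.564  0.843]
 [ 0.     0.     0.     1.   ]]
plate1_mid [([149.0, 188.0, 179.0, 199.0], 0.8)]
knob_head [([380.0, 184.0, 386.0, 195.0], 0.63), ([149.0, 182.0, 180.0, 198.0], 0.61)]
plunger_top []
timber [([204.0, 241.0, 262.0, 270.0], 0.68), ([280.0, 200.0, 337.0, 244.0], 0.27)]
carton [([289.0, 239.0, 338.0, 279.0], 0.71)]
spray [([138.0, 193.0, 159.0, 240.0], 0.77)]
{'clock': 0.7, 'q': array([ 1.152,  0.689, -0.195,  1.565,  0.157,  0.902, -0.215]), 'qd': array([ 0.   ,  0.001, -0.001,  0.   ,  0.001, -0.   , -0.   ]), 'joint_torque': array([  0.001, -52.737,  -1.267, -15.372,  -0.052,  -0.001,  -0.   ]), 'tool_pos': array([ 0.273, -0.562,  0.239]), 'eef_rot': array([ 0.159, -0.689,  0.689, -0.159]), 'contact_force': array([-0.744,  0.028, -0.437]), 'moment': array([-0.036, -0.038,  0.005]), 'opening': 0.9969490724588901}
[[-0.899  0.     0.438]
 [-0.438 -0.    -0.899]
 [-0.    -1.     0.   ]]
```

View pics/top0.png

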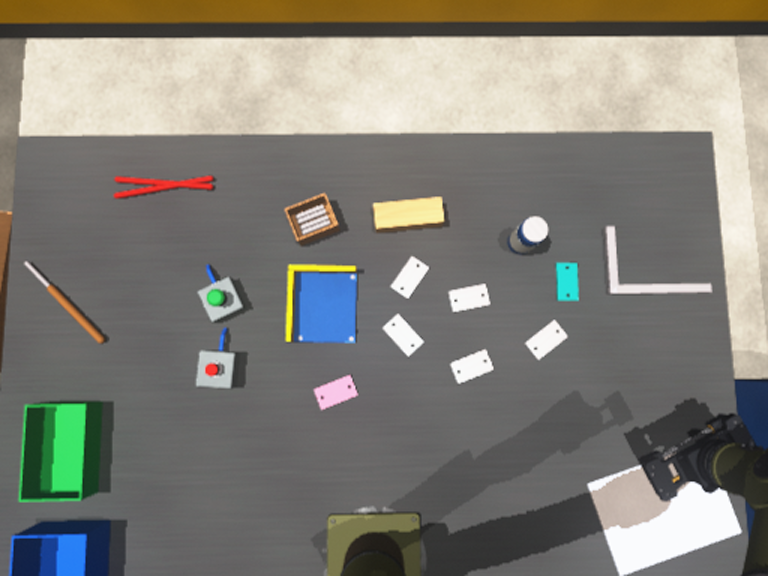

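View pics/scene0.png

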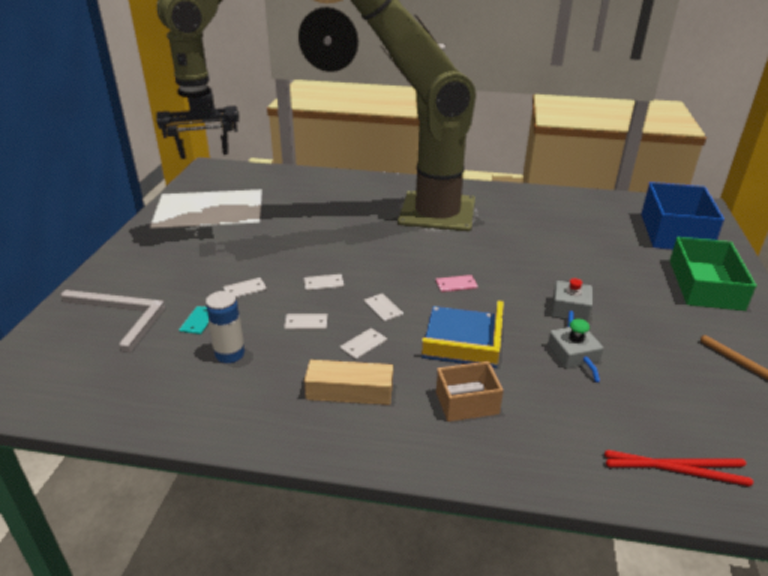

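Five white plates are visible (top picture at 1.5x: (409,277), (469,297), (403,335), (472,366), (546,339)). The pink one at (335,392) and the turquoise one at (567,281) are decoys. The fixture's corner is at about (292,270), the red knob at (212,369) and the green plunger at (216,297).

```bash
cat >> h.py <<'E'
def plates(im,z=0.006,show=True):
    hsv=cv2.cvtColor(im,cv2.COLOR_RGB2HSV)
    m=((hsv[...,2]>150)&(hsv[...,1]<40)).astype(np.uint8)
    n,l,st,ce=cv2.connectedComponentsWithStats(m)
    out=[]
    for i in range(1,n):
        a=st[i,4]
        if 150<a<1000:
            ys,xs=np.nonzero(l==i);W=p2w('top',np.c_[xs,ys],z)[:,:2]
            c=W.mean(0)
            if not(0.2<c[0]<0.85 and abs(c[1])<0.6):continue
            hull=cv2.convexHull((W*1e4).astype(np.float32))
            (cx,cy),(w,h),ang=cv2.minAreaRect(hull)
            w0=np.linalg.svd(W-c)[2][0] if 0 else np.linalg.eigh(np.cov((W-c).T))[1][:,1]
            th=np.degrees(np.arctan2(w0[1],w0[0]));th=(th+90)%180-90
            out.append((cx/1e4,cy/1e4,th,sorted((w/10,h/10)),a))
            if show:print('c(%.4f %.4f) rect(%.4f %.4f) yaw %.1f size %.0fx%.0f px%s a%d'%(*c,cx/1e4,cy/1e4,th,*out[-1][3],ce[i].round(),a))
    return out
def line(P):
    v=cv2.fitLine(P.astype(np.float32),cv2.DIST_HUBER,0,1e-4,1e-4).ravel();return v
E
python3 - <<'E'
from h import *
np.set_printoptions(precision=4,suppress=True)
im=snapshot('top');plates(im)
hsv=cv2.cvtColor(im,cv2.COLOR_RGB2HSV);H,S,V=cv2.split(hsv)
blue=((H>95)&(H<130)&(S>120)&(V>80));yel=((H>20)&(H<35)&(S>150)&(V>100))
roi=np.zeros_like(blue);roi[165:240,180:250]=1
b=blue&roi;ys,xs=np.nonzero(b);print('blue',xs.min(),xs.max(),ys.min(),ys.max())
# left boundary: first blue px each row ; top boundary
L=np.array([(np.nonzero(b[y])[0][0]-.5,y) for y in range(ys.min()+4,ys.max()-4)])
T=np.array([(x,np.nonzero(b[:,x])[0][0]-.5) for x in range(xs.min()+4,xs.max()-4)])
Lw=p2w('top',L,.01)[:,:2];Tw=p2w('top',T,.01)[:,:2]
a=line(Lw);t=line(Tw)
print('L dir',np.degrees(np.arctan(a[1]/a[0])),'T dir',np.degrees(np.arctan(-t[0]/t[1])))
k=np.linalg.solve(np.c_[a[:2],-t[:2]],t[2:]-a[2:]);print('corner',a[2:]+k[0]*a[:2])
red=((H<8)|(H>172))&(S>150)&(V>100);g=(H>50)&(H<75)&(S>150)&(V>60)
for nm,m,z in(('red',red,.076),('green',g,.08)):
    n,l,st,ce=cv2.connectedComponentsWithStats(m.astype(np.uint8))
    for i in range(1,n):
        if 120<ce[i][0]<165 and 180<ce[i][1]<265:print(nm,ce[i],st[i],p2w('top',st[i][:2]+st[i][2:4]/2-.5,z),p2w('top',ce[i],z))
cv2.imwrite('pics/crop1.png',cv2.resize(im[160:290,120:400],None,fx=2.8,fy=2.8,interpolation=cv2.INTER_CUBIC)[:,:,::-1])
E
```

```text
c(0.7780 0.1351) rect(0.7781 0.1354) yaw -66.8 size 52x69 px[208. 146.] a250
c(0.7486 -0.3956) rect(0.7490 -0.3957) yaw 6.8 size 59x62 px[356. 152.] a241
c(0.6357 -0.0924) rect(0.6359 -0.0925) yaw -35.8 size 53x92 px[273. 184.] a384
c(0.5893 0.3507) rect(0.5906 0.3510) yaw -2.5 size 78x80 px[146. 199.] a329
c(0.5849 -0.2312) rect(0.5848 -0.2311) yaw -79.8 size 53x93 px[312. 198.] a386
c(0.5004 -0.0742) rect(0.5003 -0.0741) yaw 42.0 size 52x92 px[268. 223.] a392
c(0.4838 -0.4090) rect(0.4839 -0.4089) yaw -54.2 size 52x91 px[364. 226.] a388
c(0.4250 -0.2315) rect(0.4247 -0.2321) yaw -69.3 size 54x93 px[314. 244.] a405
c(0.4284 0.3584) rect(0.4278 0.3586) yaw -3.7 size 79x80 px[143. 246.] a438
blue 196 237 182 228
L dir 0.28284046 T dir -0.7789327
corner [0.6489 0.1755]
red [140.6735 246.0408] [137 243   8   7  49] [[0.429  0.3454 0.076 ]] [[0.4289 0.3448 0.076 ]]
green [143.4149 198.0532] [138 193  12  11  94] [[0.5854 0.338  0.08  ]] [[0.5853 0.3383 0.08  ]]
```

View pics/crop1.png

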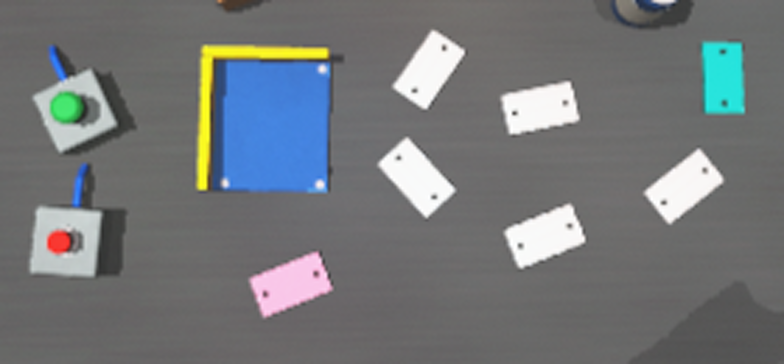

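```bash
cat > fit.py <<'E'
from h import *
from scipy.optimize import minimize
def prism(poly,z0,z1,p):
    c,s=np.cos(p[2]),np.sin(p[2]);P=np.array(poly)@np.array([[c,s],[-s,c]])+p[:2]
    return np.r_[np.c_[P,np.full(len(P),z0)],np.c_[P,np.full(len(P),z1)]]
rect=lambda x0,x1,y0,y1:[(x0,y0),(x1,y0),(x1,y1),(x0,y1)]
parts=[(rect(-.162,0.012,-.142,.012),0,.01),(rect(-.162,.012,0,.012),0,.046),(rect(0,.012,-.142,.012),0,.046)]
K=8
def sil(cam,p,box):
    m=np.zeros(((box[3]-box[1])*K,(box[2]-box[0])*K),np.uint8)
    for poly,a,b in parts:
        uv=(w2p(cam,prism(poly,a,b,p))-np.array(box[:2])+.5)*K-.5
        cv2.fillConvexPoly(m,cv2.convexHull(np.round(uv*16).astype(np.int32)),1,shift=4)
    return cv2.resize(m.astype(np.float32),None,fx=1/K,fy=1/K,interpolation=cv2.INTER_AREA)
for cam,box in(('top',(180,165,250,240)),('scene',(270,190,345,250))):
    im=snapshot(cam);hsv=cv2.cvtColor(im,cv2.COLOR_RGB2HSV);H,S,V=cv2.split(hsv)
    m=((((H>95)&(H<130))|((H>18)&(H<36)))&(S>110)&(V>35)).astype(np.float32)[box[1]:box[3],box[0]:box[2]]
    n,l,st,ce=cv2.connectedComponentsWithStats(m.astype(np.uint8));m=(l==1+np.argmax(st[1:,4])).astype(np.float32)
    f=lambda p:np.abs(sil(cam,p,box)-m).sum()
    best=min((minimize(f,[.649+dx,.178+dy,0],method='Nelder-Mead',options=dict(initial_simplex=np.array([.649+dx,.178+dy,0])+np.array([[0,0,0],[.006,0,0],[0,.006,0],[0,0,.03]]))) for dx in(-.004,.004) for dy in(-.004,.004)),key=lambda o:o.fun)
    print(cam,best.x.round(4),np.degrees(best.x[2]).round(2),best.fun,m.sum())
E
python3 fit.py
```

```text
top [ 0.6454  0.1606 -0.0035] -0.2 525.21875 1849.0
scene [ 0.6371  0.1769 -0.0225] -1.29 254.28125 1579.0
```

```bash
sed -i "s/^    n,l,st.*$/    m=cv2.morphologyEx(m,cv2.MORPH_OPEN,np.ones((2,2)));q=cv2.convexHull(np.argwhere(m>0)[:,::-1].astype(np.int32));M=np.zeros(m.shape,np.uint8);cv2.fillConvexPoly(M,q,1);m=M.astype(np.float32) if cam=='top' else m;cv2.imwrite('pics\/m_%s.png'%cam,cv2.resize(np.hstack([m*255,sil(cam,[.649,.178,0],box)*255]),None,fx=4,fy=4))/" fit.py; python3 fit.py
```

```text
top [ 0.6477  0.1709 -0.038 ] -2.18 79.6875 2460.0
scene [ 0.6416  0.1802 -0.0261] -1.49 263.578125 1575.0[ WARN:0@1.933] global loadsave.cpp:1063 imwrite_ Unsupported depth image for selected encoder is fallbacked to CV_8U.
```

View pics/m_top.png

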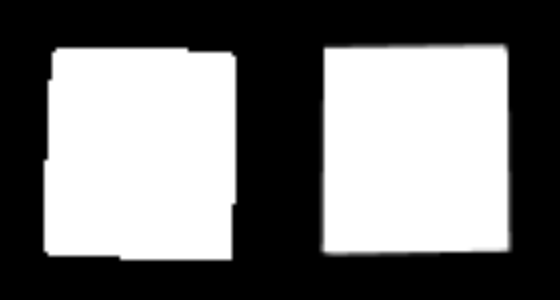

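```bash
cat > edge.py <<'E'
from h import *
im=snapshot('top').astype(float);Y=np.minimum(im[...,0],im[...,1])-im[...,2]; B=im[...,2]-im[...,0]
np.set_printoptions(linewidth=200)
print(Y[200,184:204].round());print(B[200,184:204].round());print(Y[170:190,215].round());print(B[170:190,215].round())
def cross(a,lev,rising=True):
    for i in range(len(a)-1):
        if (a[i]<lev<=a[i+1]) if rising else (a[i]>=lev>a[i+1]): return i+(lev-a[i])/(a[i+1]-a[i])
def rep(nm,P,z,ax):
    P=np.array(P);W=p2w('top',P,z)[:,:2];v=line(W);d=v[:2]/v[ax]
    print(nm,'dir deg',np.degrees(np.arctan(d[1-ax])).round(2),'at',[(round(q,3),(v[3-ax]+d[1-ax]*(q-v[2+ax])).round(4)) for q in((.5,.64) if ax==0 else(.05,.17))],'rms',np.std((W-v[2:])@[-v[1],v[0]]).round(5))
rows=range(185,224);cols=range(202,232)
rep('left outer',[(184+cross(Y[y,184:204],60),y) for y in rows],.046,0)
rep('left inner floor',[(188+cross(B[y,188:206],0),y) for y in rows],.01,0)
rep('left yellow end',[(190+cross(Y[y,190:206],60,False),y) for y in rows],.046,0)
rep('top outer',[(x,170+cross(Y[170:190,x],60)) for x in cols],.046,1)
rep('top inner floor',[(x,174+cross(B[174:192,x],0)) for x in cols],.01,1)
rep('right floor',[(225+cross(-B[y,225:245],-40),y) for y in range(185,224)],.01,0)
rep('bottom floor',[(x,220+cross(-B[220:236,x],-40)) for x in cols],.01,1)
E
python3 edge.py
```

```text
[   2.    0.    1.    1.    1.    2.    9.  104.  216.  215.  202.   22.    1.  -69.  -69.  -96. -148. -149. -150. -151.]
[  -2.    0.   -1.   -1.   -2.   -2.  -14. -112. -217. -215. -202.  -31.   -1.   69.   69.   96.  148.  149.  150.  151.]
[   1.    1.   -1.   -2.   -1.    0.   52.  168.  210.  206.  169.   15.  -98. -148. -148. -146. -146. -148. -148. -149.]
[  -1.   -2.   -2.   -1.    0.    0.  -67. -178. -215. -209. -175.  -23.   98.  148.  148.  146.  146.  148.  148.  149.]
left outer dir deg -1.73 at [(0.5, np.float32(0.1923)), (0.64, np.float32(0.1881))] rms 0.00019
left inner floor dir deg -1.57 at [(0.5, np.float32(0.179)), (0.64, np.float32(0.1752))] rms 0.00891
left yellow end dir deg -1.59 at [(0.5, np.float32(0.1767)), (0.64, np.float32(0.1728))] rms 0.00063
top outer dir deg 2.53 at [(0.05, np.float32(0.6591)), (0.17, np.float32(0.6644))] rms 0.00031
top inner floor dir deg -6.38 at [(0.05, np.float32(0.6608)), (0.17, np.float32(0.6473))] rms 0.00911
right floor dir deg -2.35 at [(0.5, np.float32(0.0363)), (0.64, np.float32(0.0305))] rms 0.00227
bottom floor dir deg 2.34 at [(0.05, np.float32(0.4819)), (0.17, np.float32(0.4868))] rms 0.00037
```

```bash
cat > go.py <<'E'
# go.py x y z psi [x y z psi ...]: rows (tool axes, full-scale units) from the measured pose to world targets
import sys;from h import *
H=R.from_matrix(np.array([[-1,0,0],[0,0,-1],[0,-1,0]]).T)
def H0():
    return R.from_matrix(np.column_stack([[-1,0,0],[0,0,-1],[0,-1,0]]))
def show(args,s=None,p0=None,R0=None):
    if p0 is None:
        s=r.get_state();p0=np.array(s['tool_pos']);R0=R.from_quat(s['eef_rot'])
        M=R0.as_matrix();print('t%.1f at'%s['clock'],p0.round(4),'psi %.2f'%np.degrees(np.arctan2(-M[1,0],-M[0,0])),'open %.3f'%s['opening'],'F',np.round(s['contact_force'],1),'q7 %.2f'%s['q'][6])
    for a in np.reshape(np.array(args,float),(-1,4)):
        Rt=R.from_euler('z',a[3],degrees=True)*H0()
        d=R0.inv().apply(a[:3]-p0);w=(R0.inv()*Rt).as_rotvec()/np.pi
        n=max(np.linalg.norm(d)/.0417,np.linalg.norm(w)*180/7.16)
        print('[%s]  >=%.1f rows'%(','.join('%.4f'%v for v in np.r_[d,w]),n))
if __name__=='__main__':
    import json;show([float(v) for v in sys.argv[1:]])
E
python3 go.py 0.45 -0.1 0.25 0  0.429 0.345 0.2 0
```

```text
t1.0 at [ 0.2735 -0.562   0.2388] psi 25.94 open 0.999 F [-0.  -1.3 -0. ] q7 -0.22
[-0.3609,-0.0113,-0.3382,-0.0000,0.1441,-0.0000]  >=11.9 rows
[-0.5367,0.0387,-0.7476,-0.0000,0.1441,-0.0000]  >=22.1 rows
```

```bash
python3 -m handwheel '[[[-0.361,-0.011,-0.338,0,0.144,0],[-0.361,-0.011,-0.338,0,0.144,0],[-0.361,-0.011,-0.338,0,0.144,0],[-0.361,-0.011,-0.338,0,0.144,0],[-0.361,-0.011,-0.338,0,0.144,0],[-0.361,-0.011,-0.338,0,0.144,0],[-0.361,-0.011,-0.338,0,0.144,0],[-0.361,-0.011,-0.338,0,0.144,0],[-0.361,-0.011,-0.338,0,0.144,0],[-0.361,-0.011,-0.338,0,0.144,0],[-0.361,-0.011,-0.338,0,0.144,0],[-0.361,-0.011,-0.338,0,0.144,0]]]' 1 30
python3 -m handwheel '[[[0.021,0.05,-0.445,0,0,0],[0.021,0.05,-0.445,0,0,0],[0.021,0.05,-0.445,0,0,0],[0.021,0.05,-0.445,0,0,0],[0.021,0.05,-0.445,0,0,0],[0.021,0.05,-0.445,0,0,0],[0.021,0.05,-0.445,0,0,0],[0.021,0.05,-0.445,0,0,0],[0.021,0.05,-0.445,0,0,0],[0.021,0.05,-0.445,0,0,0],[0.021,0.05,-0.445,0,0,0],[0.021,0.05,-0.445,0,0,0]]]'
python3 go.py 0.429 0.345 0.2 0  0.429 0.345 0.058 0
```

```text
clock: 2.0
tool_pos: [0.4511, -0.0972, 0.2501]
eef_rot: [-0.0, 0.707, -0.707, 0.001]
contact_force: [0.9, -0.3, -0.7]
opening: 0.999
clock: 3.0
tool_pos: [0.4266, 0.3542, 0.199]
eef_rot: [-0.004, 0.709, -0.705, 0.004]
contact_force: [-0.2, 1.0, -1.5]
opening: 1.0
t3.0 at [0.4266 0.3542 0.199 ] psi 0.66 open 1.000 F [-0.2  1.  -1.5] q7 -2.28
[-0.0023,-0.0010,0.0093,0.0021,0.0037,0.0001]  >=0.2 rows
[-0.0023,0.1410,0.0102,0.0021,0.0037,0.0001]  >=3.4 rows
```

```bash
python3 -m handwheel '[[[0,0.06,0,0,0,0],[0,0.06,0,0,0,0],[0,0.06,0,0,0,0],[0,0.06,0,0,0,0]]]'
python3 - <<'E'
from h import *
im=save('top','k1',(100,180,300,290),3.5)
E
python3 go.py  0.429 0.345 0.058 0
```

```text
clock: 3.33
tool_pos: [0.4288, 0.3443, 0.1393]
eef_rot: [0.001, -0.707, 0.708, 0.0]
contact_force: [-0.1, 1.0, -0.2]
opening: 1.002
t3.4 at [0.4295 0.3449 0.1404] psi 0.00 open 1.000 F [-0.2 -0.2  0.3] q7 -2.27
[0.0006,0.0824,-0.0001,0.0001,0.0000,-0.0002]  >=2.0 rows
```

View pics/k1.png

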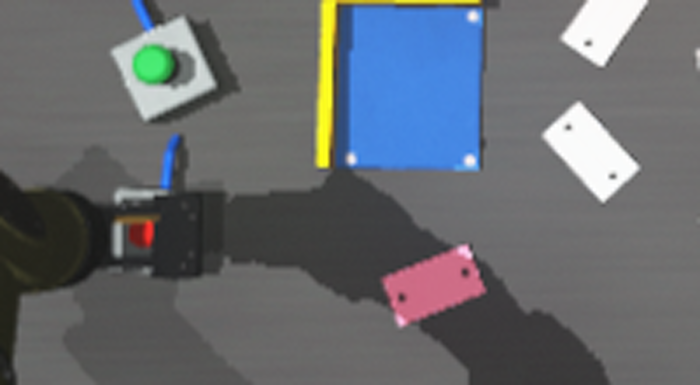

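```bash
python3 -m handwheel '[[[0,0.04,0,0,0,0],[0,0.081,0,0,0,0],[0,0.081,0,0,0,0],[0,0.081,0,0,0,0]]]'
python3 -m handwheel '[[[0,0,0,0,0,0],[0,0,0,0,0,0],[0,0,0,0,0,0],[0,0,0,0,0,0],[0,0,0,0,0,0],[0,0,0,0,0,0],[0,0,0,0,0,0],[0,0,0,0,0,0]]]' -1 40
python3 -m handwheel '[[[0,-0.005,0,0,0,0],[0,-0.01,0,0,0,0],[0,-0.013,0,0,0,0],[0,-0.016,0,0,0,0],[0,-0.016,0,0,0,0],[0,-0.016,0,0,0,0],[0,-0.016,0,0,0,0]]]'
```

```text
clock: 3.72
tool_pos: [0.4286, 0.3442, 0.0586]
eef_rot: [0.001, -0.706, 0.708, 0.001]
contact_force: [-0.4, -0.4, 0.8]
opening: 0.998
clock: 4.38
tool_pos: [0.429, 0.3448, 0.0588]
eef_rot: [0.0, -0.707, 0.707, -0.0]
contact_force: [1.0, 0.1, 0.9]
opening: 0.418
clock: 4.97
tool_pos: [0.4286, 0.3466, 0.0748]
eef_rot: [-0.001, 0.708, -0.706, 0.001]
contact_force: [-0.8, 5.2, -4.4]
opening: 0.299
```

```bash
python3 -m handwheel '[[[0,-0.003,0,0,0,0],[0,-0.003,0,0,0,0],[0,-0.003,0,0,0,0]]]'
python3 -m handwheel '[[[0,0.003,0,0,0,0],[0,0.003,0,0,0,0],[0,0.003,0,0,0,0],[0,0.003,0,0,0,0]]]' 
python3 -m handwheel '[[[0,0,0,0,0,0],[0,0,0,0,0,0],[0,0,0,0,0,0],[0,0,0,0,0,0],[0,0,0,0,0,0],[0,-0.04,0,0,0,0],[0,-0.08,0,0,0,0],[0,-0.12,0,0,0,0],[0,-0.15,0.04,0,0,0],[0,-0.15,0.08,0,0,0],[0,-0.15,0.12,0,0,0],[0,-0.15,0.16,0,0,0]]]' 1
python3 - <<'E'
from h import *
im=save('scene','k2',(320,160,440,260),5)
im=snapshot('top');H,S,V=cv2.split(cv2.cvtColor(im,cv2.COLOR_RGB2HSV));m=((H<8)|(H>172))&(S>150)&(V>100)
m[:,:120]=0;m[:,165:]=0;m[:235]=0;m[265:]=0;ys,xs=np.nonzero(m);print(xs.mean(),ys.mean(),len(xs))
plates(im)
E
python3 go.py  0.429 0.2 0.25 0
```

```text
clock: 5.22
tool_pos: [0.4285, 0.3465, 0.0752]
eef_rot: [-0.001, 0.708, -0.707, 0.0]
contact_force: [2.7, 8.1, -29.1]
opening: 0.302
clock: 5.55
tool_pos: [0.4286, 0.3466, 0.0747]
eef_rot: [-0.001, 0.708, -0.706, 0.001]
contact_force: [-1.7, 6.3, -4.4]
opening: 0.299
clock: 6.55
tool_pos: [0.4291, 0.1851, 0.2257]
eef_rot: [0.0, 0.707, -0.707, 0.001]
contact_force: [0.1, -0.0, 0.1]
opening: 0.999
nan nan 0
c(0.7779 0.1351) rect(0.7777 0.1356) yaw -69.2 size 52x69 px[208. 146.] a255
c(0.7486 -0.3956) rect(0.7490 -0.3957) yaw 6.8 size 59x62 px[356. 152.] a241
c(0.6357 -0.0923) rect(0.6359 -0.0925) yaw -35.8 size 53x92 px[273. 184.] a385
c(0.5892 0.3507) rect(0.5904 0.3514) yaw -5.2 size 79x80 px[146. 199.] a332
c(0.5848 -0.2310) rect(0.5848 -0.2311) yaw -79.2 size 53x93 px[312. 198.] a388
c(0.5003 -0.0741) rect(0.5002 -0.0738) yaw 41.9 size 53x93 px[268. 223.] a395
c(0.4839 -0.4090) rect(0.4841 -0.4092) yaw -53.7 size 52x93 px[364. 226.] a391
c(0.4250 -0.2317) rect(0.4247 -0.2321) yaw -69.6 size 54x93 px[314. 244.] a407
t6.7 at [0.4286 0.1779 0.2251] psi -0.68 open 0.996 F [ 0.6 -0.1 -0.2] q7 -2.05
[-0.0001,-0.0250,-0.0220,-0.0018,-0.0038,0.0006]  >=0.8 rows<stdin>:4: RuntimeWarning: Mean of empty slice.
  ret = ret.dtype.type(ret / rcount)
```

View pics/k2.png

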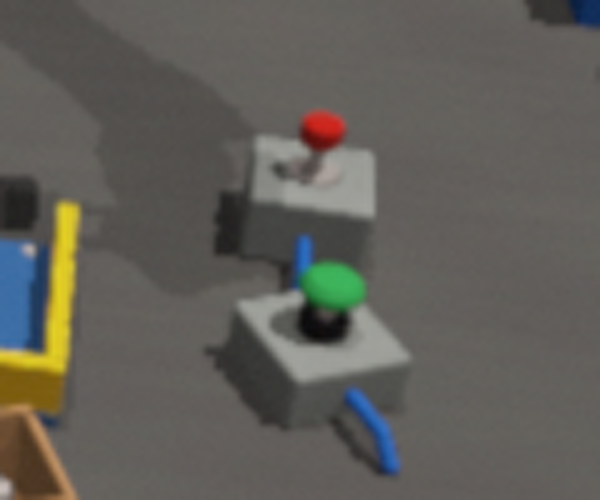

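Knob is up: in the crop the red head sits on a visible stem at (322,130), and the pull ended against the stop with 29 N. Now the plates.

```bash
cat >> go.py <<'E'
    # chained: each target relative to the one before
    print('chain');a=[float(v) for v in sys.argv[1:]];A=np.reshape(a,(-1,4))
    for p,q in zip(A[:-1],A[1:]): show(q,p0=p[:3],R0=R.from_euler('z',p[3],degrees=True)*H0())
E
cat > fx.py <<'E'
# fx.py fx fy ... : fixture-frame (m) to world
import numpy as np,sys
C=np.array([.650,.1750]);t=np.radians(-2.1)
a=np.reshape([float(v) for v in sys.argv[1:]],(-1,2));print((a@np.array([[np.cos(t),np.sin(t)],[-np.sin(t),np.cos(t)]])+C).round(4))
E
python3 fx.py -.05 -.06; python3 go.py 0.5003 -0.0741 0.05 42  0.5003 -0.0741 0.12 42  0.598 0.117 0.06 -2.1
```

```text
[[0.5978 0.1169]]
t6.7 at [0.4286 0.1779 0.2251] psi -0.68 open 0.996 F [ 0.6 -0.1 -0.2] q7 -2.05
[-0.0750,0.1764,0.2501,-0.0016,-0.2371,0.0012]  >=7.6 rows
[-0.0749,0.1064,0.2505,-0.0016,-0.2371,0.0012]  >=6.8 rows
[-0.1704,0.1651,0.0579,-0.0019,0.0079,0.0005]  >=5.9 rows
chain
[0.0000,-0.0700,0.0000,0.0000,0.0000,0.0000]  >=1.7 rows
[-0.2005,0.0600,-0.0766,0.0000,0.2450,0.0000]  >=6.2 rows
```

```bash
python3 -m handwheel '[[[-0.075,0.1,0.25,0,-0.237,0],[-0.075,0.1,0.25,0,-0.237,0],[-0.075,0.176,0.25,0,-0.237,0],[-0.075,0.176,0.25,0,-0.237,0],[-0.075,0.176,0.25,0,-0.237,0],[-0.075,0.176,0.25,0,-0.237,0],[-0.075,0.176,0.25,0,-0.237,0],[-0.075,0.176,0.25,0,-0.237,0],[-0.075,0.176,0.25,0,-0.237,0],[-0.075,0.176,0.25,0,-0.237,0],[-0.075,0.176,0.25,0,-0.237,0],[-0.075,0.176,0.25,0,-0.237,0]]]' 1 40
python3 go.py 0.5003 -0.0741 0.0025 42
```

```text
clock: 7.65
tool_pos: [0.5046, -0.0613, 0.0495]
eef_rot: [-0.258, 0.658, -0.658, 0.259]
contact_force: [-0.5, 0.3, 0.1]
opening: 1.002
t7.7 at [ 0.5046 -0.0613  0.0495] psi 42.83 open 1.002 F [-0.5  0.3  0.1] q7 -1.19
[0.0119,0.0470,0.0064,-0.0000,0.0046,-0.0005]  >=1.2 rows
chain
```

```bash
python3 -m handwheel '[[[0,0,0,0,0,0],[0,0,0,0,0,0],[0,0,0,0,0,0]]]'
python3 go.py 0.5003 -0.0741 0.0025 42
```

```text
clock: 7.9
tool_pos: [0.5044, -0.0624, 0.0493]
eef_rot: [0.257, -0.658, 0.659, -0.258]
contact_force: [-0.2, -0.1, 0.6]
opening: 1.004
t7.9 at [ 0.5044 -0.0624  0.0493] psi 42.77 open 1.004 F [-0.2 -0.1  0.6] q7 -1.19
[0.0110,0.0468,0.0058,-0.0002,0.0043,-0.0002]  >=1.2 rows
chain
```

```bash
python3 -m handwheel '[[[0.011,0,0.006,0,0.0043,0],[0.011,0.02,0.006,0,0.0043,0],[0.011,0.04,0.006,0,0.0043,0],[0.011,0.0465,0.006,0,0.0043,0],[0.011,0.0465,0.006,0,0.0043,0],[0.011,0.0465,0.006,0,0.0043,0]]]'
python3 -m handwheel '[[[0,0,0,0,0,0],[0,0,0,0,0,0],[0,0,0,0,0,0],[0,0,0,0,0,0],[0,0,0,0,0,0],[0,0,0,0,0,0],[0,0,0,0,0,0],[0,0,0,0,0,0]]]' -1 40
python3 -m handwheel '[[[0,-0.01,0,0,0,0],[0,-0.03,0,0,0,0],[0,-0.07,0,0,0,0],[0,-0.07,0,0,0,0],[0,-0.07,0,0,0,0]]]'
python3 go.py 0.598 0.117 0.06 -2.1 0.598 0.117 0.013 -2.1
```

```text
clock: 8.4
tool_pos: [0.4997, -0.0757, 0.0022]
eef_rot: [0.253, -0.66, 0.66, -0.252]
contact_force: [-0.5, 0.4, -0.6]
opening: 1.002
clock: 9.07
tool_pos: [0.5002, -0.0751, 0.0023]
eef_rot: [0.253, -0.66, 0.66, -0.253]
contact_force: [-0.3, -0.9, 1.4]
opening: 0.554
clock: 9.48
tool_pos: [0.5015, -0.0754, 0.0744]
eef_rot: [0.251, -0.66, 0.661, -0.254]
contact_force: [0.9, -0.1, -1.0]
opening: 0.554
t9.5 at [ 0.5015 -0.0754  0.0744] psi 41.88 open 0.554 F [ 0.9 -0.1 -1. ] q7 -1.18
[-0.2002,0.0148,-0.0789,-0.0005,0.2443,-0.0014]  >=6.1 rows
[-0.2000,0.0618,-0.0790,-0.0005,0.2443,-0.0014]  >=6.1 rows
chain
[0.0000,0.0470,-0.0000,0.0000,0.0000,0.0000]  >=1.1 rows
```

```bash
python3 -m handwheel '[[[-0.2,0.005,-0.079,0,0.2443,0],[-0.2,0.005,-0.079,0,0.2443,0],[-0.2,0.005,-0.079,0,0.2443,0],[-0.2,0.005,-0.079,0,0.2443,0],[-0.2,0.005,-0.079,0,0.2443,0],[-0.2,0.005,-0.079,0,0.2443,0],[-0.2,0.014,-0.079,0,0.2443,0],[-0.2,0.014,-0.079,0,0.2443,0],[-0.2,0.014,-0.079,0,0.2443,0],[-0.2,0.014,-0.079,0,0.2443,0],[-0.2,0.014,-0.079,0,0.2443,0]]]'
python3 go.py 0.598 0.117 0.013 -2.1
```

```text
clock: 10.4
tool_pos: [0.5957, 0.1149, 0.0581]
eef_rot: [-0.013, -0.707, 0.707, 0.014]
contact_force: [0.5, -0.2, -0.5]
opening: 0.554
t10.4 at [0.5957 0.1149 0.0581] psi -2.15 open 0.554 F [ 0.5 -0.2 -0.5] q7 -1.84
[-0.0022,0.0451,-0.0022,-0.0004,-0.0003,0.0003]  >=1.1 rows
chain
```

```bash
python3 -m handwheel '[[[-0.002,0.02,-0.002,0,0,0],[-0.002,0.04,-0.002,0,0,0],[-0.002,0.045,-0.002,0,0,0],[-0.002,0.045,-0.002,0,0,0],[-0.002,0.045,-0.002,0,0,0]]]'
python3 -m handwheel '[[[0,0,0,0,0,0],[0,0,0,0,0,0],[0,0,0,0,0,0],[0,0,0,0,0,0]]]' 0.45
python3 -m handwheel '[[[0,-0.03,0,0,0,0],[0,-0.07,0,0,0,0],[0,-0.07,0,0,0,0],[0,-0.07,0,0,0,0],[0,-0.07,0,0,0,0]]]'
python3 go.py 0.6358 -0.0925 0.05 -35.8
```

```text
clock: 10.82
tool_pos: [0.5982, 0.1182, 0.0135]
eef_rot: [-0.013, -0.707, 0.707, 0.013]
contact_force: [-0.3, 0.8, -1.5]
opening: 0.557
clock: 11.15
tool_pos: [0.5985, 0.1191, 0.0135]
eef_rot: [0.013, 0.707, -0.707, -0.013]
contact_force: [-0.2, 0.1, -0.1]
opening: 0.724
clock: 11.57
tool_pos: [0.5981, 0.1192, 0.0833]
eef_rot: [-0.013, -0.707, 0.707, 0.013]
contact_force: [0.5, 0.6, -0.6]
opening: 0.727
t11.6 at [0.5981 0.1192 0.0833] psi -2.05 open 0.727 F [ 0.5  0.6 -0.6] q7 -1.85
[-0.0453,0.0333,0.2102,0.0000,0.1875,-0.0000]  >=5.2 rows
chain
```

```bash
python3 -m handwheel '[[[-0.045,0,0.21,0,0.1875,0],[-0.045,0,0.21,0,0.1875,0],[-0.045,0.033,0.21,0,0.1875,0],[-0.045,0.033,0.21,0,0.1875,0],[-0.045,0.033,0.21,0,0.1875,0],[-0.045,0.033,0.21,0,0.1875,0],[-0.045,0.033,0.21,0,0.1875,0],[-0.045,0.033,0.21,0,0.1875,0],[-0.045,0.033,0.21,0,0.1875,0],[-0.045,0.033,0.21,0,0.1875,0]]]' 1 40
python3 go.py 0.6358 -0.0925 0.0025 -35.8
python3 - <<'E'
from h import *
im=save('top','p1',(180,160,400,290),3.6)
plates(im)
E
```

```text
clock: 12.4
tool_pos: [0.6357, -0.0889, 0.05]
eef_rot: [0.216, 0.674, -0.673, -0.217]
contact_force: [0.6, 0.6, 0.0]
opening: 1.0
t12.4 at [ 0.6357 -0.0889  0.05  ] psi -35.59 open 1.000 F [0.6 0.6 0. ] q7 -1.96
[-0.0023,0.0475,0.0029,0.0005,0.0012,0.0006]  >=1.1 rows
chain
c(0.7777 0.1352) rect(0.7778 0.1353) yaw -67.9 size 52x69 px[208. 146.] a257
c(0.7486 -0.3956) rect(0.7490 -0.3957) yaw 6.8 size 59x62 px[356. 152.] a241
c(0.6006 0.1178) rect(0.6010 0.1182) yaw -2.3 size 49x92 px[213. 195.] a372
c(0.5891 0.3508) rect(0.5904 0.3514) yaw -7.5 size 80x80 px[146. 199.] a336
c(0.5843 -0.2311) rect(0.5832 -0.2322) yaw -78.1 size 48x87 px[312. 198.] a304
c(0.4839 -0.4090) rect(0.4841 -0.4092) yaw -53.7 size 52x93 px[364. 226.] a391
c(0.4279 0.3585) rect(0.4278 0.3588) yaw -3.2 size 80x80 px[143. 246.] a429
c(0.4250 -0.2307) rect(0.4246 -0.2316) yaw -72.3 size 51x92 px[314. 244.] a338
```

View pics/p1.png

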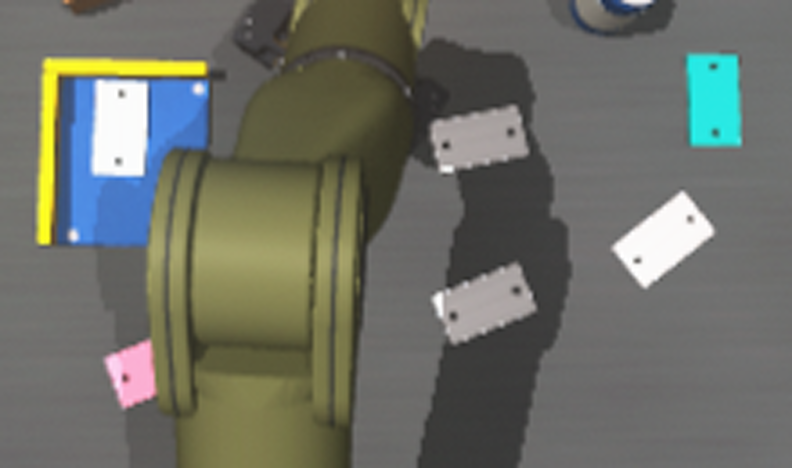

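Plate 1 lies squarely in the fixture (crop ~(120,128)), parallel to the fences and just short of the top fence; the other plates have not moved.

```bash
python3 -m handwheel '[[[-0.002,0,0.003,0,0.001,0],[-0.002,0.02,0.003,0,0.001,0],[-0.002,0.04,0.003,0,0.001,0],[-0.002,0.0475,0.003,0,0.001,0],[-0.002,0.0475,0.003,0,0.001,0],[-0.002,0.0475,0.003,0,0.001,0]]]'
python3 -m handwheel '[[[0,0,0,0,0,0],[0,0,0,0,0,0],[0,0,0,0,0,0],[0,0,0,0,0,0],[0,0,0,0,0,0],[0,0,0,0,0,0],[0,0,0,0,0,0],[0,0,0,0,0,0]]]' -1 40
python3 -m handwheel '[[[0,-0.01,0,0,0,0],[0,-0.03,0,0,0,0],[0,-0.07,0,0,0,0],[0,-0.07,0,0,0,0],[0,-0.07,0,0,0,0],[0,-0.07,0,0,0,0]]]'
python3 go.py 0.598 0.119 0.066 -2.1
```

```text
clock: 12.95
tool_pos: [0.6356, -0.0955, 0.0028]
eef_rot: [0.218, 0.673, -0.673, -0.218]
contact_force: [0.4, -0.2, 0.1]
opening: 0.998
clock: 13.62
tool_pos: [0.6358, -0.0958, 0.0029]
eef_rot: [0.219, 0.673, -0.672, -0.218]
contact_force: [-0.5, 0.8, 1.4]
opening: 0.551
clock: 14.12
tool_pos: [0.6353, -0.0958, 0.0731]
eef_rot: [0.218, 0.673, -0.672, -0.219]
contact_force: [-0.9, 0.5, -1.3]
opening: 0.557
t14.1 at [ 0.6353 -0.0958  0.0731] psi -36.00 open 0.557 F [-0.9  0.5 -1.3] q7 -1.96
[0.1565,0.0071,-0.1519,0.0000,-0.1883,0.0000]  >=5.2 rows
chain
```

```bash
python3 -m handwheel '[[[0.1565,0.007,-0.152,0,-0.1883,0],[0.1565,0.007,-0.152,0,-0.1883,0],[0.1565,0.007,-0.152,0,-0.1883,0],[0.1565,0.007,-0.152,0,-0.1883,0],[0.1565,0.007,-0.152,0,-0.1883,0],[0.1565,0.007,-0.152,0,-0.1883,0],[0.1565,0.007,-0.152,0,-0.1883,0],[0.1565,0.007,-0.152,0,-0.1883,0],[0.1565,0.007,-0.152,0,-0.1883,0],[0.1565,0.007,-0.152,0,-0.1883,0]]]'
python3 go.py 0.598 0.119 0.0195 -2.1
```

```text
clock: 14.95
tool_pos: [0.5985, 0.1161, 0.0654]
eef_rot: [-0.014, -0.706, 0.708, 0.014]
contact_force: [0.1, 0.3, -1.0]
opening: 0.549
t14.9 at [0.5985 0.1161 0.0654] psi -2.31 open 0.549 F [ 0.1  0.3 -1. ] q7 -1.84
[0.0006,0.0459,-0.0030,-0.0007,-0.0012,0.0001]  >=1.1 rows
chain
```

```bash
python3 -m handwheel '[[[0,0,-0.001,0,-0.001,0],[0,0.02,-0.001,0,-0.001,0],[0,0.04,-0.001,0,-0.001,0],[0,0.046,-0.001,0,-0.001,0],[0,0.046,-0.001,0,-0.001,0],[0,0.046,-0.001,0,-0.001,0]]]'
python3 -m handwheel '[[[0,0,0,0,0,0],[0,0,0,0,0,0],[0,0,0,0,0,0],[0,0,0,0,0,0]]]' 0.45
python3 -m handwheel '[[[0,-0.03,0,0,0,0],[0,-0.07,0,0,0,0],[0,-0.07,0,0,0,0],[0,-0.07,0,0,0,0],[0,-0.07,0,0,0,0]]]'
python3 go.py 0.585 -0.2311 0.05 100.5 0.425 -0.232 0.05 110.5
```

```text
clock: 15.45
tool_pos: [0.5985, 0.1191, 0.0198]
eef_rot: [-0.012, -0.707, 0.707, 0.012]
contact_force: [-0.3, 1.2, -0.4]
opening: 0.559
clock: 15.78
tool_pos: [0.5985, 0.1201, 0.02]
eef_rot: [0.012, 0.707, -0.707, -0.012]
contact_force: [0.3, 0.3, -0.1]
opening: 0.723
clock: 16.2
tool_pos: [0.5981, 0.1201, 0.0898]
eef_rot: [0.012, 0.707, -0.707, -0.012]
contact_force: [-1.0, -0.2, -0.1]
opening: 0.724
t16.2 at [0.5981 0.1201 0.0898] psi -1.91 open 0.724 F [-1.  -0.2 -0.1] q7 -1.84
[0.0014,0.0398,0.3515,0.0000,-0.5690,-0.0000]  >=14.3 rows
[0.1613,0.0398,0.3577,0.0000,-0.6245,-0.0000]  >=15.7 rows
chain
[-0.0283,0.0000,-0.1575,0.0000,-0.0556,0.0000]  >=3.8 rows
```

```bash
python3 -m handwheel '[[[0,0.04,0.3515,0,-0.3,0],[0,0.04,0.3515,0,-0.3,0],[0,0.04,0.3515,0,-0.3,0],[0,0.04,0.3515,0,-0.3,0],[0,0.04,0.3515,0,-0.3,0],[0,0.04,0.3515,0,-0.3,0],[0,0.04,0.3515,0,-0.3,0],[0,0.04,0.3515,0,-0.3,0],[0,0.04,0.3515,0,-0.3,0]]]' 1 40
python3 -m handwheel '[[[0,0,0,0,-0.269,0],[0,0,0,0,-0.269,0],[0,0,0,0,-0.269,0],[0,0,0,0,-0.269,0],[0,0,0,0,-0.269,0],[0,0,0,0,-0.269,0],[0,0,0,0,-0.269,0],[0,0,0,0,-0.269,0],[0,0,0,0,-0.269,0],[0,0,0,0,-0.269,0],[0,0,0,0,-0.269,0]]]'
python3 go.py 0.5848 -0.2311 0.0025 100.6
```

```text
clock: 16.95
tool_pos: [0.5831, -0.239, 0.0472]
eef_rot: [0.311, -0.636, 0.636, -0.307]
contact_force: [1.0, -0.9, -0.6]
opening: 1.007
clock: 17.87
tool_pos: [0.5863, -0.231, 0.0493]
eef_rot: [0.543, -0.453, 0.452, -0.543]
contact_force: [0.7, 0.2, 0.1]
opening: 0.999
t17.9 at [ 0.5863 -0.231   0.0493] psi 100.42 open 0.999 F [0.7 0.2 0.1] q7 -0.12
[-0.0002,0.0468,-0.0015,0.0002,-0.0010,-0.0001]  >=1.1 rows
chain
```

```bash
python3 -m handwheel '[[[0,0,-0.0015,0,-0.001,0],[0,0.02,-0.0015,0,-0.001,0],[0,0.04,-0.0015,0,-0.001,0],[0,0.0467,-0.0015,0,-0.001,0],[0,0.0467,-0.0015,0,-0.001,0],[0,0.0467,-0.0015,0,-0.001,0]]]'
python3 -m handwheel '[[[0,0,0,0,0,0],[0,0,0,0,0,0],[0,0,0,0,0,0],[0,0,0,0,0,0],[0,0,0,0,0,0],[0,0,0,0,0,0],[0,0,0,0,0,0],[0,0,0,0,0,0]]]' -1 40
python3 -m handwheel '[[[0,-0.01,0,0,0,0],[0,-0.03,0,0,0,0],[0,-0.07,0,0,0,0],[0,-0.07,0,0,0,0],[0,-0.07,0,0,0,0],[0,-0.07,0,0,0,0]]]'
python3 go.py 0.598 0.119 0.072 177.9
```

```text
clock: 18.37
tool_pos: [0.5851, -0.2314, 0.0031]
eef_rot: [0.544, -0.451, 0.451, -0.544]
contact_force: [0.9, 0.3, -0.0]
opening: 1.005
clock: 19.03
tool_pos: [0.5852, -0.2315, 0.0032]
eef_rot: [-0.544, 0.451, -0.451, 0.544]
contact_force: [0.7, -0.9, 1.9]
opening: 0.551
clock: 19.53
tool_pos: [0.5848, -0.2317, 0.0734]
eef_rot: [0.544, -0.451, 0.451, -0.544]
contact_force: [-1.0, -0.2, -1.1]
opening: 0.553
t19.5 at [ 0.5848 -0.2317  0.0734] psi 100.68 open 0.553 F [-1.  -0.2 -1.1] q7 -0.10
[-0.3422,0.0012,0.0779,0.0001,-0.4290,0.0001]  >=10.8 rows
chain
```

```bash
python3 -m handwheel '[[[-0.342,0.001,0.078,0,-0.429,0],[-0.342,0.001,0.078,0,-0.429,0],[-0.342,0.001,0.078,0,-0.429,0],[-0.342,0.001,0.078,0,-0.429,0],[-0.342,0.001,0.078,0,-0.429,0],[-0.342,0.001,0.078,0,-0.429,0],[-0.342,0.001,0.078,0,-0.429,0],[-0.342,0.001,0.078,0,-0.429,0],[-0.342,0.001,0.078,0,-0.429,0],[-0.342,0.001,0.078,0,-0.429,0],[-0.342,0.001,0.078,0,-0.429,0],[-0.342,0.001,0.078,0,-0.429,0]]]'
python3 -m handwheel '[[[0,0,0,0,0,0],[0,0,0,0,0,0],[0,0,0,0,0,0]]]'
python3 go.py 0.598 0.119 0.0257 177.9
```

```text
clock: 20.53
tool_pos: [0.5972, 0.119, 0.0703]
eef_rot: [0.707, -0.013, 0.011, -0.707]
contact_force: [-0.2, -0.4, -0.2]
opening: 0.553
clock: 20.78
tool_pos: [0.5982, 0.1185, 0.0717]
eef_rot: [0.707, -0.014, 0.014, -0.707]
contact_force: [-0.1, -0.4, -1.5]
opening: 0.552
t20.8 at [0.5982 0.1185 0.0717] psi 177.78 open 0.552 F [-0.1 -0.4 -1.5] q7 0.45
[-0.0002,0.0460,0.0005,0.0002,-0.0007,-0.0001]  >=1.1 rows
chain
```

```bash
python3 -m handwheel '[[[0,0.02,0.001,0,-0.001,0],[0,0.04,0.001,0,-0.001,0],[0,0.0455,0.001,0,-0.001,0],[0,0.0455,0.001,0,-0.001,0],[0,0.0455,0.001,0,-0.001,0]]]'
python3 -m handwheel '[[[0,0,0,0,0,0],[0,0,0,0,0,0],[0,0,0,0,0,0],[0,0,0,0,0,0]]]' 0.45
python3 -m handwheel '[[[0,-0.03,0,0,0,0],[0,-0.07,0,0,0,0],[0,-0.07,0,0,0,0],[0,-0.07,0,0,0,0],[0,-0.07,0,0,0,0]]]'
python3 - <<'E'
from h import *
im=save('top','p2',(180,160,400,290),3.6)
plates(im)
E
python3 go.py 0.425 -0.232 0.05 110.5
```

```text
clock: 21.2
tool_pos: [0.5984, 0.12, 0.0267]
eef_rot: [0.707, -0.012, 0.012, -0.707]
contact_force: [0.5, 0.4, -1.1]
opening: 0.555
clock: 21.53
tool_pos: [0.5986, 0.12, 0.0268]
eef_rot: [-0.707, 0.012, -0.012, 0.707]
contact_force: [-0.9, 0.5, 0.8]
opening: 0.725
clock: 21.95
tool_pos: [0.5983, 0.1196, 0.0964]
eef_rot: [0.707, -0.012, 0.012, -0.707]
contact_force: [-0.7, -0.1, -0.6]
opening: 0.724
c(0.7778 0.1350) rect(0.7778 0.1351) yaw -68.3 size 52x69 px[208. 146.] a258
c(0.7484 -0.3956) rect(0.7489 -0.3957) yaw -0.5 size 60x63 px[356. 152.] a242
c(0.5891 0.3508) rect(0.5903 0.3515) yaw -8.6 size 80x80 px[146. 199.] a338
c(0.4846 -0.4107) rect(0.4844 -0.4098) yaw -51.9 size 52x92 px[364. 226.] a373
c(0.4278 0.3584) rect(0.4276 0.3588) yaw -1.8 size 80x81 px[143. 246.] a431
t22.0 at [0.5979 0.1193 0.0957] psi 178.07 open 0.724 F [ 0.5 -0.3 -0.5] q7 0.48
[-0.1609,0.0463,-0.3569,0.0006,0.3754,-0.0001]  >=9.5 rows
chain
```

View pics/p2.png

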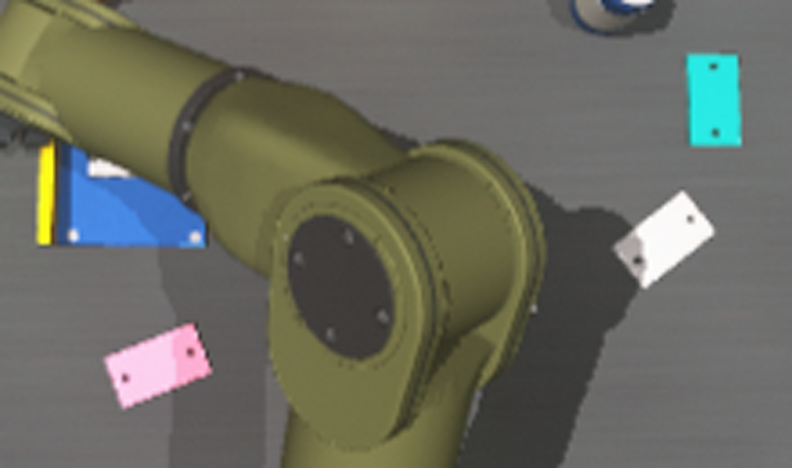

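The arm hides the stack here; the far plate at (664,240) is unmoved. On to the plate at (0.425,-0.232).

```bash
python3 -m handwheel '[[[-0.161,0.02,-0.357,0,0.3754,0],[-0.161,0.02,-0.357,0,0.3754,0],[-0.161,0.02,-0.357,0,0.3754,0],[-0.161,0.02,-0.357,0,0.3754,0],[-0.161,0.02,-0.357,0,0.3754,0],[-0.161,0.046,-0.357,0,0.3754,0],[-0.161,0.046,-0.357,0,0.3754,0],[-0.161,0.046,-0.357,0,0.3754,0],[-0.161,0.046,-0.357,0,0.3754,0],[-0.161,0.046,-0.357,0,0.3754,0],[-0.161,0.046,-0.357,0,0.3754,0],[-0.161,0.046,-0.357,0,0.3754,0]]]' 1 40
python3 -m handwheel '[[[0,0,0,0,0,0],[0,0,0,0,0,0],[0,0,0,0,0,0]]]'
python3 - <<'E'
from h import *
for cam in('top','scene'):
    im=save(cam,'p3'+cam)
    if cam=='top':plates(im)
a=cv2.imread('pics/p3top.png')[160:290,180:400];b=cv2.imread('pics/p3scene.png')[160:290,130:350]
cv2.imwrite('pics/p3.png',cv2.resize(np.vstack([a,b]),None,fx=2.3,fy=2.3,interpolation=cv2.INTER_CUBIC))
E
python3 go.py 0.425 -0.232 0.0025 110.5
```

```text
clock: 23.0
tool_pos: [0.4241, -0.2322, 0.0495]
eef_rot: [0.581, -0.404, 0.403, -0.58]
contact_force: [1.2, 1.7, -0.5]
opening: 1.001
clock: 23.25
tool_pos: [0.4265, -0.2297, 0.0506]
eef_rot: [-0.581, 0.402, -0.402, 0.582]
contact_force: [0.2, 0.8, -0.5]
opening: 1.001
c(0.7778 0.1350) rect(0.7778 0.1351) yaw -68.3 size 52x69 px[208. 146.] a258
c(0.7483 -0.3956) rect(0.7489 -0.3957) yaw -0.1 size 60x63 px[356. 152.] a243
c(0.5997 0.1209) rect(0.6009 0.1208) yaw -2.1 size 51x93 px[212. 195.] a387
c(0.5889 0.3509) rect(0.5902 0.3515) yaw -15.0 size 80x80 px[146. 199.] a344
c(0.4881 -0.4134) rect(0.4858 -0.4115) yaw -58.9 size 52x87 px[365. 225.] a337
c(0.4280 0.3584) rect(0.4279 0.3588) yaw -1.5 size 80x81 px[143. 246.] a431
t23.4 at [ 0.4262 -0.2303  0.0506] psi 110.63 open 0.999 F [ 0.5  0.6 -0.9] q7 -0.23
[0.0012,0.0481,-0.0018,-0.0002,0.0007,-0.0001]  >=1.2 rows
chain
```

View pics/p3.png

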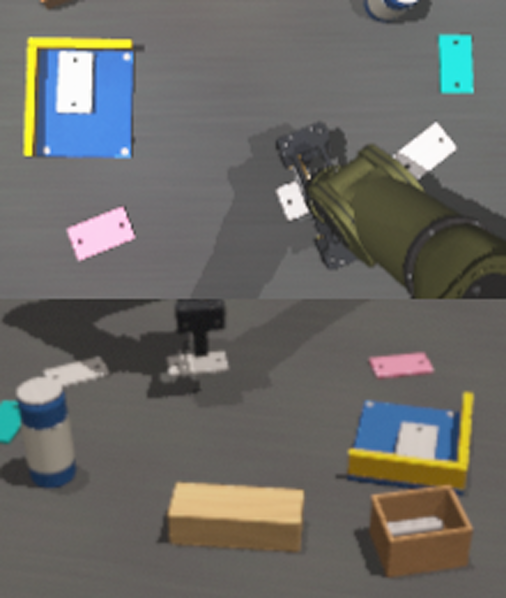

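The stack of three is neat, at about (75,82) in the upper crop. The gripper straddles the fourth plate and the fifth lies beside it.

```bash
python3 -m handwheel '[[[0.001,0.02,-0.002,0,0,0],[0.001,0.04,-0.002,0,0,0],[0.001,0.048,-0.002,0,0,0],[0.001,0.048,-0.002,0,0,0],[0.001,0.048,-0.002,0,0,0]]]'
python3 -m handwheel '[[[0,0,0,0,0,0],[0,0,0,0,0,0],[0,0,0,0,0,0],[0,0,0,0,0,0],[0,0,0,0,0,0],[0,0,0,0,0,0],[0,0,0,0,0,0],[0,0,0,0,0,0]]]' -1 40
python3 -m handwheel '[[[0,-0.01,0,0,0,0],[0,-0.03,0,0,0,0],[0,-0.07,0,0,0,0],[0,-0.07,0,0,0,0],[0,-0.07,0,0,0,0],[0,-0.07,0,0,0,0]]]'
python3 go.py 0.598 0.119 0.078 177.9
```

```text
clock: 23.77
tool_pos: [0.4242, -0.2324, 0.0024]
eef_rot: [0.581, -0.403, 0.402, -0.581]
contact_force: [-0.5, 0.0, -0.2]
opening: 1.0
clock: 24.43
tool_pos: [0.4242, -0.2331, 0.0027]
eef_rot: [-0.581, 0.403, -0.403, 0.581]
contact_force: [0.2, -1.0, 1.2]
opening: 0.554
clock: 24.93
tool_pos: [0.4236, -0.2335, 0.0723]
eef_rot: [0.581, -0.403, 0.403, -0.581]
contact_force: [0.2, -0.5, -0.0]
opening: 0.551
t24.9 at [ 0.4236 -0.2335  0.0723] psi 110.47 open 0.551 F [ 0.2 -0.5 -0. ] q7 -0.18
[-0.2692,-0.0059,0.2866,0.0002,-0.3746,0.0000]  >=9.4 rows
chain
```

```bash
python3 -m handwheel '[[[-0.269,-0.012,0.2866,0,-0.3746,0],[-0.269,-0.012,0.2866,0,-0.3746,0],[-0.269,-0.012,0.2866,0,-0.3746,0],[-0.269,-0.012,0.2866,0,-0.3746,0],[-0.269,-0.012,0.2866,0,-0.3746,0],[-0.269,-0.012,0.2866,0,-0.3746,0],[-0.269,-0.012,0.2866,0,-0.3746,0],[-0.269,-0.012,0.2866,0,-0.3746,0],[-0.269,-0.012,0.2866,0,-0.3746,0],[-0.269,-0.006,0.2866,0,-0.3746,0],[-0.269,-0.006,0.2866,0,-0.3746,0],[-0.269,-0.006,0.2866,0,-0.3746,0]]]'
python3 -m handwheel '[[[0,0,0,0,0,0],[0,0,0,0,0,0],[0,0,0,0,0,0]]]'
python3 go.py 0.598 0.119 0.0317 177.9
```

```text
clock: 25.93
tool_pos: [0.597, 0.1201, 0.0762]
eef_rot: [0.708, -0.013, 0.011, -0.706]
contact_force: [0.8, -0.9, -0.3]
opening: 0.555
clock: 26.18
tool_pos: [0.5978, 0.1173, 0.0781]
eef_rot: [0.708, -0.014, 0.013, -0.706]
contact_force: [-0.2, -0.3, -1.0]
opening: 0.557
t26.2 at [0.5978 0.1173 0.0781] psi 177.83 open 0.557 F [-0.2 -0.3 -1. ] q7 0.45
[0.0002,0.0464,0.0018,0.0007,-0.0004,-0.0002]  >=1.1 rows
chain
```

```bash
python3 -m handwheel '[[[0,0.02,0.0015,0,0,0],[0,0.04,0.0015,0,0,0],[0,0.0455,0.0015,0,0,0],[0,0.0455,0.0015,0,0,0],[0,0.0455,0.0015,0,0,0]]]'
python3 -m handwheel '[[[0,0,0,0,0,0],[0,0,0,0,0,0],[0,0,0,0,0,0],[0,0,0,0,0,0]]]' 0.45
python3 -m handwheel '[[[0,-0.03,0,0,0,0],[0,-0.07,0,0,0,0],[0,-0.07,0,0,0,0],[0,-0.07,0,0,0,0],[0,-0.07,0,0,0,0]]]'
python3 go.py 0.4841 -0.4091 0.05 126.1
```

```text
clock: 26.6
tool_pos: [0.5984, 0.1204, 0.0334]
eef_rot: [0.707, -0.013, 0.013, -0.707]
contact_force: [0.5, 0.3, -0.6]
opening: 0.553
clock: 26.93
tool_pos: [0.5986, 0.121, 0.0336]
eef_rot: [-0.707, 0.012, -0.013, 0.707]
contact_force: [-0.4, 0.0, -0.2]
opening: 0.721
clock: 27.35
tool_pos: [0.5982, 0.1204, 0.103]
eef_rot: [0.707, -0.013, 0.013, -0.707]
contact_force: [-1.0, -0.2, 0.5]
opening: 0.726
t27.4 at [0.5982 0.1204 0.103 ] psi 177.93 open 0.726 F [-1.  -0.2  0.5] q7 0.47
[-0.0949,0.0534,-0.5333,0.0002,0.2879,0.0002]  >=13.1 rows
chain
```

```bash
python3 -m handwheel '[[[-0.085,0.03,-0.48,0,0.2879,0],[-0.085,0.03,-0.48,0,0.2879,0],[-0.085,0.03,-0.48,0,0.2879,0],[-0.085,0.03,-0.48,0,0.2879,0],[-0.085,0.03,-0.48,0,0.2879,0],[-0.085,0.03,-0.48,0,0.2879,0],[-0.085,0.03,-0.48,0,0.2879,0],[-0.085,0.03,-0.48,0,0.2879,0],[-0.085,0.03,-0.48,0,0.2879,0],[-0.085,0.03,-0.48,0,0.2879,0],[-0.085,0.03,-0.48,0,0.2879,0],[-0.085,0.03,-0.48,0,0.2879,0]]]' 1 40
python3 -m handwheel '[[[0,0,0,0,0,0],[0,0,0,0,0,0],[0,0,0,0,0,0]]]'
python3 -c "
from h import *
plates(snapshot('top'))"
python3 go.py 0.4841 -0.4091 0.05 126.1
```

```text
clock: 28.35
tool_pos: [0.4926, -0.3604, 0.0709]
eef_rot: [0.631, -0.323, 0.32, -0.629]
contact_force: [-0.2, -0.2, -0.0]
opening: 1.003
clock: 28.6
tool_pos: [0.4957, -0.3544, 0.072]
eef_rot: [-0.63, 0.321, -0.319, 0.631]
contact_force: [0.0, -0.0, 0.0]
opening: 1.0
c(0.7777 0.1353) rect(0.7777 0.1356) yaw -68.4 size 52x69 px[208. 146.] a258
c(0.7486 -0.3956) rect(0.7490 -0.3957) yaw 6.8 size 59x62 px[356. 152.] a241
c(0.6013 0.1223) rect(0.6011 0.1230) yaw -2.6 size 52x92 px[212. 195.] a398
c(0.5892 0.3507) rect(0.5904 0.3514) yaw -5.6 size 80x80 px[146. 199.] a335
c(0.4279 0.3585) rect(0.4278 0.3588) yaw -3.2 size 80x80 px[143. 246.] a429
t28.6 at [ 0.4963 -0.3536  0.0724] psi 126.25 open 1.003 F [-0.8  0.7 -0.5] q7 0.45
[0.0376,0.0223,-0.0426,-0.0003,0.0009,-0.0006]  >=1.5 rows
chain
```

```bash
python3 -m handwheel '[[[0.02,0.01,-0.025,0,0,0],[0.038,0.022,-0.043,0,0.001,0],[0.038,0.022,-0.043,0,0.001,0],[0.038,0.022,-0.043,0,0.001,0],[0.038,0.04,-0.043,0,0.001,0],[0.038,0.06,-0.043,0,0.001,0],[0.038,0.0695,-0.043,0,0.001,0],[0.038,0.0695,-0.043,0,0.001,0],[0.038,0.0695,-0.043,0,0.001,0]]]'
python3 -m handwheel '[[[0,0,0,0,0,0],[0,0,0,0,0,0],[0,0,0,0,0,0],[0,0,0,0,0,0],[0,0,0,0,0,0],[0,0,0,0,0,0],[0,0,0,0,0,0],[0,0,0,0,0,0]]]' -1 40
python3 -m handwheel '[[[0,-0.01,0,0,0,0],[0,-0.03,0,0,0,0],[0,-0.08,0,0,0,0],[0,-0.08,0,0,0,0],[0,-0.08,0,0,0,0],[0,-0.08,0,0,0,0]]]'
python3 go.py 0.598 0.119 0.084 177.9
```

```text
clock: 29.4
tool_pos: [0.4845, -0.4101, 0.0037]
eef_rot: [-0.63, 0.321, -0.32, 0.631]
contact_force: [-0.2, 0.6, 0.1]
opening: 1.002
clock: 30.07
tool_pos: [0.4839, -0.4119, 0.0038]
eef_rot: [-0.63, 0.321, -0.322, 0.63]
contact_force: [0.3, -0.2, 1.9]
opening: 0.549
clock: 30.57
tool_pos: [0.4835, -0.4122, 0.084]
eef_rot: [0.63, -0.321, 0.322, -0.63]
contact_force: [-0.2, -0.2, -0.9]
opening: 0.544
t30.6 at [ 0.4835 -0.4122  0.084 ] psi 125.92 open 0.544 F [-0.2 -0.2 -0.9] q7 0.58
[-0.3630,-0.0005,0.4044,0.0002,-0.2888,0.0002]  >=13.0 rows
chain
```

```bash
python3 -m handwheel '[[[-0.33,-0.006,0.367,0,-0.2888,0],[-0.33,-0.006,0.367,0,-0.2888,0],[-0.33,-0.006,0.367,0,-0.2888,0],[-0.33,-0.006,0.367,0,-0.2888,0],[-0.33,-0.006,0.367,0,-0.2888,0],[-0.33,-0.006,0.367,0,-0.2888,0],[-0.33,-0.006,0.367,0,-0.2888,0],[-0.33,-0.006,0.367,0,-0.2888,0],[-0.33,-0.006,0.367,0,-0.2888,0],[-0.33,-0.006,0.367,0,-0.2888,0],[-0.33,-0.006,0.367,0,-0.2888,0],[-0.33,-0.006,0.367,0,-0.2888,0]]]'
python3 -m handwheel '[[[0,0,0,0,0,0],[0,0,0,0,0,0],[0,0,0,0,0,0]]]'
python3 go.py 0.598 0.1205 0.039 177.9
```

```text
clock: 31.57
tool_pos: [0.5862, 0.0738, 0.088]
eef_rot: [-0.707, 0.013, -0.011, 0.707]
contact_force: [0.4, -0.1, -0.1]
opening: 0.546
clock: 31.82
tool_pos: [0.586, 0.0694, 0.0879]
eef_rot: [0.708, -0.014, 0.012, -0.706]
contact_force: [-0.4, 0.2, -0.6]
opening: 0.549
t31.8 at [0.586  0.0694 0.0879] psi 177.93 open 0.549 F [-0.4  0.2 -0.6] q7 0.49
[0.0103,0.0487,0.0516,0.0008,0.0001,-0.0009]  >=1.7 rows
chain
```

```bash
python3 -m handwheel '[[[0.005,0,0.025,0,0,0],[0.0103,0,0.051,0,0,0],[0.0103,0,0.051,0,0,0],[0.0103,0.01,0.051,0,0,0],[0.0103,0.03,0.051,0,0,0],[0.0103,0.044,0.051,0,0,0],[0.0103,0.048,0.051,0,0,0],[0.0103,0.048,0.051,0,0,0],[0.0103,0.048,0.051,0,0,0]]]'
python3 -m handwheel '[[[0,0,0,0,0,0],[0,0,0,0,0,0],[0,0,0,0,0,0],[0,0,0,0,0,0]]]' 0.45
python3 -m handwheel '[[[0,-0.002,0,0,0,0],[0,-0.002,0,0,0,0],[0,-0.002,0,0,0,0]]]'
```

```text
clock: 32.57
tool_pos: [0.5992, 0.1204, 0.0412]
eef_rot: [0.707, -0.013, 0.013, -0.707]
contact_force: [-0.2, -0.2, -0.4]
opening: 0.546
clock: 32.9
tool_pos: [0.5997, 0.1216, 0.0421]
eef_rot: [-0.707, 0.012, -0.013, 0.707]
contact_force: [0.5, -0.2, 0.2]
opening: 0.726
clock: 33.15
tool_pos: [0.5995, 0.1214, 0.0438]
eef_rot: [-0.707, 0.013, -0.013, 0.707]
contact_force: [-0.3, 0.3, 0.6]
opening: 0.724
```

```bash
python3 -m handwheel '[[[0,0.01,0,0,0,0],[0,0.02,0,0,0,0],[0,0.031,0,0,0,0],[0,0.031,0,0,0,0],[0,0.031,0,0,0,0]]]'
python3 -m handwheel '[[[0,0,0,0,0,0],[0,0,0,0,0,0],[0,0,0,0,0,0],[0,0,0,0,0,0],[0,0,0,0,0,0],[0,0,0,0,0,0]]]' -1 15
python3 -m handwheel '[[[0.002,0,0,0,0,0],[0.004,0,0,0,0,0],[0.006,0,0,0,0,0],[0.008,0,0,0,0,0],[0.008,0,0,0,0,0]]]'
python3 go.py 0.6 0.12 0.013 177.9
```

```text
clock: 33.57
tool_pos: [0.5987, 0.1212, 0.0111]
eef_rot: [0.707, -0.013, 0.012, -0.707]
contact_force: [0.5, 0.1, -0.4]
opening: 0.726
clock: 34.07
tool_pos: [0.599, 0.1212, 0.0122]
eef_rot: [0.707, -0.013, 0.013, -0.707]
contact_force: [-0.4, -0.2, -3.1]
opening: 0.563
clock: 34.48
tool_pos: [0.6046, 0.1208, 0.0121]
eef_rot: [0.708, -0.014, 0.011, -0.706]
contact_force: [-7.1, -0.5, 0.1]
opening: 0.568
t34.5 at [0.6046 0.1208 0.0121] psi 177.96 open 0.568 F [-7.1 -0.5  0.1] q7 0.39
[-0.0046,-0.0009,-0.0010,0.0005,0.0003,-0.0016]  >=0.1 rows
chain
```

```bash
python3 -m handwheel '[[[0.002,0,0,0,0,0],[0.003,0,0,0,0,0],[0.003,0,0,0,0,0],[0.003,0,0,0,0,0]]]'
python3 -m handwheel '[[[0,0,0,0,0,0],[0,0,0,0,0,0],[0,0,0,0,0,0],[0,0,0,0,0,0]]]' 0.45
python3 -m handwheel '[[[0,-0.03,0,0,0,0],[0,-0.09,0,0,0,0],[0,-0.09,0,0,0,0],[0,-0.09,0,0,0,0],[0,-0.09,0,0,0,0]]]'
python3 fx.py -.047 -.06 -.047 -.1
python3 go.py 0.6 0.075 0.1 87.9
```

```text
clock: 34.82
tool_pos: [0.6048, 0.1208, 0.012]
eef_rot: [0.708, -0.016, 0.009, -0.706]
contact_force: [-11.9, -2.1, 5.0]
opening: 0.569
clock: 35.15
tool_pos: [0.6114, 0.1211, 0.013]
eef_rot: [-0.707, 0.012, -0.014, 0.707]
contact_force: [0.2, 0.5, 0.0]
opening: 0.726
clock: 35.57
tool_pos: [0.6114, 0.1211, 0.1037]
eef_rot: [-0.707, 0.012, -0.014, 0.707]
contact_force: [-0.4, -0.2, -0.8]
opening: 0.729
[[0.6008 0.1168]
 [0.5994 0.0768]]
t35.6 at [0.6114 0.1211 0.1037] psi 177.88 open 0.729 F [-0.4 -0.2 -0.8] q7 0.49
[-0.0097,0.0037,-0.0465,-0.0009,0.4999,0.0006]  >=12.6 rows
chain
```

```bash
python3 -m handwheel '[[[-0.01,0,-0.056,0,0.5,0],[-0.01,0,-0.056,0,0.5,0],[-0.01,0,-0.056,0,0.5,0],[-0.01,0,-0.056,0,0.5,0],[-0.01,0,-0.056,0,0.5,0],[-0.01,0,-0.056,0,0.5,0],[-0.01,0,-0.056,0,0.5,0],[-0.01,0,-0.056,0,0.5,0],[-0.01,0,-0.056,0,0.5,0],[-0.01,0,-0.056,0,0.5,0],[-0.01,0,-0.056,0,0.5,0],[-0.01,0,-0.056,0,0.5,0]]]' 0
python3 -m handwheel '[[[0,0,0,0,0,0],[0,0,0,0,0,0],[0,0,0,0,0,0]]]'
python3 go.py 0.6 0.065 0.0125 87.9
python3 -c "
from h import *
a=save('top','s1',(170,160,270,245))[160:245,170:270];b=save('scene','s2')[190:260,260:360]
cv2.imwrite('pics/s.png',cv2.resize(np.vstack([a,b]),None,fx=3.8,fy=3.8,interpolation=cv2.INTER_CUBIC)[:,:,::-1])"
```

```text
clock: 36.57
tool_pos: [0.5974, 0.0647, 0.1008]
eef_rot: [0.508, -0.493, 0.493, -0.506]
contact_force: [0.3, -0.7, -0.0]
opening: 0.501
clock: 36.82
tool_pos: [0.5978, 0.0651, 0.1016]
eef_rot: [0.51, -0.491, 0.49, -0.509]
contact_force: [-0.6, -0.2, 0.3]
opening: 0.5
t36.8 at [0.5978 0.0651 0.1016] psi 92.16 open 0.500 F [-0.6 -0.2  0.3] q7 -0.71
[0.0001,0.0891,0.0023,0.0004,0.0236,0.0002]  >=2.1 rows
chain
```

View pics/s.png

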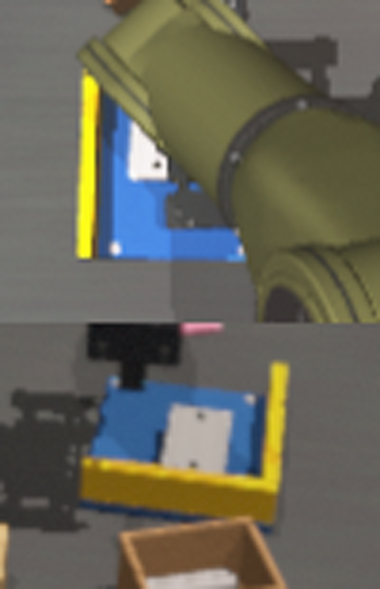

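The stack of five stands against the short fence; the fingers sit behind it in -y. Next, push it towards the long fence.

```bash
python3 -m handwheel '[[[0,0.02,0.002,0,0.0236,0],[0,0.05,0.002,0,0.0236,0],[0,0.08,0.002,0,0.0236,0],[0,0.089,0.002,0,0.0236,0],[0,0.089,0.002,0,0.0236,0],[0,0.089,0.002,0,0.0236,0]]]'
python3 -m handwheel '[[[-0.004,0,0,0,0,0],[-0.008,0,0,0,0,0],[-0.012,0,0,0,0,0],[-0.016,0,0,0,0,0],[-0.02,0,0,0,0,0],[-0.024,0,0,0,0,0],[-0.028,0,0,0,0,0],[-0.032,0,0,0,0,0],[-0.034,0,0,0,0,0],[-0.034,0,0,0,0,0]]]'
python3 go.py 0.6 0.118 0.0125 87.9
```

```text
clock: 37.42
tool_pos: [0.6002, 0.0655, 0.0135]
eef_rot: [-0.49, 0.51, -0.509, 0.49]
contact_force: [-0.0, -0.3, 0.3]
opening: 0.496
clock: 38.25
tool_pos: [0.6014, 0.1002, 0.0135]
eef_rot: [-0.49, 0.51, -0.509, 0.49]
contact_force: [-0.2, -1.5, 0.7]
opening: 0.503
t38.2 at [0.6014 0.1002 0.0135] psi 87.77 open 0.503 F [-0.2 -1.5  0.7] q7 -0.88
[-0.0177,0.0010,-0.0021,0.0001,-0.0007,-0.0002]  >=0.4 rows
chain
```

```bash
python3 -m handwheel '[[[-0.003,0,0,0,0,0],[-0.006,0,0,0,0,0],[-0.009,0,0,0,0,0],[-0.012,0,0,0,0,0],[-0.015,0,0,0,0,0],[-0.015,0,0,0,0,0]]]'
python3 -m handwheel '[[[-0.001,0,0,0,0,0],[-0.002,0,0,0,0,0],[-0.003,0,0,0,0,0],[-0.003,0,0,0,0,0]]]'
python3 -m handwheel '[[[-0.001,0,0,0,0,0],[-0.002,0,0,0,0,0],[-0.002,0,0,0,0,0]]]'
```

```text
clock: 38.75
tool_pos: [0.6021, 0.1158, 0.0134]
eef_rot: [-0.49, 0.51, -0.509, 0.491]
contact_force: [-1.3, -1.4, -0.4]
opening: 0.499
clock: 39.08
tool_pos: [0.6022, 0.1158, 0.0135]
eef_rot: [0.491, -0.509, 0.51, -0.489]
contact_force: [-1.9, -5.3, 2.4]
opening: 0.503
clock: 39.33
tool_pos: [0.6022, 0.1158, 0.0134]
eef_rot: [0.491, -0.509, 0.511, -0.488]
contact_force: [-2.2, -7.8, 2.8]
opening: 0.503
```

```bash
python3 -m handwheel '[[[-0.002,0,0,0,0,0],[-0.004,0,0,0,0,0],[-0.004,0,0,0,0,0],[-0.004,0,0,0,0,0],[0,0,0,0,0,0],[0.01,0,0,0,0,0],[0.03,0,0,0,0,0],[0.03,-0.04,0,0,0,0],[0.03,-0.08,0,0,0,0],[0.03,-0.08,0,0,0,0],[0.03,-0.08,0,0,0,0]]]' 
python3 fx.py -.11 -.025 -.125 -.025
python3 go.py 0.524 0.154 0.1 177.9
```

```text
clock: 40.25
tool_pos: [0.6038, 0.0913, 0.0962]
eef_rot: [0.487, -0.509, 0.51, -0.493]
contact_force: [-0.2, 0.6, -0.7]
opening: 0.497
[[0.5392 0.154 ]
 [0.5242 0.1546]]
t40.2 at [0.6038 0.0913 0.0962] psi 87.73 open 0.497 F [-0.2  0.6 -0.7] q7 -0.80
[-0.0595,-0.0041,-0.0822,-0.0028,-0.5010,0.0006]  >=12.6 rows
chain
```

```bash
python3 -m handwheel '[[[-0.03,-0.004,-0.082,0,-0.501,0],[-0.06,-0.004,-0.082,0,-0.501,0],[-0.06,-0.004,-0.082,0,-0.501,0],[-0.06,-0.004,-0.082,0,-0.501,0],[-0.06,-0.004,-0.082,0,-0.501,0],[-0.06,-0.004,-0.082,0,-0.501,0],[-0.06,-0.004,-0.082,0,-0.501,0],[-0.06,-0.004,-0.082,0,-0.501,0],[-0.06,-0.004,-0.082,0,-0.501,0],[-0.06,-0.004,-0.082,0,-0.501,0],[-0.06,-0.004,-0.082,0,-0.501,0],[-0.06,-0.004,-0.082,0,-0.501,0]]]' -1
python3 -m handwheel '[[[0,0,0,0,0,0],[0,0,0,0,0,0],[0,0,0,0,0,0]]]'
python3 go.py 0.524 0.1535 0.0125 177.9
python3 -c "
from h import *
a=save('top','s3')[160:245,170:270];b=save('scene','s4')[190:260,260:360]
cv2.imwrite('pics/s5.png',cv2.resize(np.vstack([a,b]),None,fx=3.8,fy=3.8,interpolation=cv2.INTER_CUBIC)[:,:,::-1])"
```

```text
clock: 41.25
tool_pos: [0.5211, 0.1533, 0.0965]
eef_rot: [-0.706, 0.037, -0.036, 0.707]
contact_force: [0.1, 0.2, -0.3]
opening: 0.006
clock: 41.5
tool_pos: [0.5214, 0.1529, 0.097]
eef_rot: [-0.706, 0.04, -0.04, 0.706]
contact_force: [-0.7, 0.3, -0.1]
opening: 0.004
t41.5 at [0.5214 0.1529 0.097 ] psi 173.51 open 0.004 F [-0.7  0.3 -0.1] q7 0.17
[0.0026,0.0845,0.0008,-0.0002,-0.0244,-0.0003]  >=2.0 rows
chain
```

View pics/s5.png

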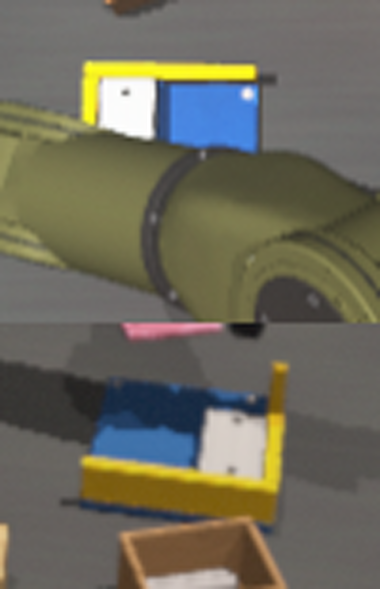

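The stack looks flush with both fences (upper crop (127,105)). One more tap along x.

```bash
python3 -m handwheel '[[[0.002,0.02,0.001,0,-0.0244,0],[0.002,0.05,0.001,0,-0.0244,0],[0.002,0.08,0.001,0,-0.0244,0],[0.002,0.0845,0.001,0,-0.0244,0],[0.002,0.0845,0.001,0,-0.0244,0],[0.002,0.0845,0.001,0,-0.0244,0]]]'
python3 -m handwheel '[[[0.004,0,0,0,0,0],[0.008,0,0,0,0,0],[0.012,0,0,0,0,0],[0.016,0,0,0,0,0],[0.02,0,0,0,0,0],[0.022,0,0,0,0,0],[0.024,0,0,0,0,0],[0.024,0,0,0,0,0]]]'
python3 -m handwheel '[[[0.001,0,0,0,0,0],[0.002,0,0,0,0,0],[0.004,0,0,0,0,0],[0.006,0,0,0,0,0],[0.006,0,0,0,0,0]]]'
python3 go.py 0.5 0.154 0.0125 177.9
```

```text
clock: 42.1
tool_pos: [0.5236, 0.1537, 0.0132]
eef_rot: [0.707, -0.012, 0.012, -0.707]
contact_force: [0.0, -0.7, -0.4]
opening: 0.003
clock: 42.77
tool_pos: [0.5479, 0.1525, 0.0129]
eef_rot: [0.707, -0.012, 0.012, -0.707]
contact_force: [-0.1, -0.3, 0.2]
opening: 0.005
clock: 43.18
tool_pos: [0.5491, 0.1524, 0.0128]
eef_rot: [0.708, -0.014, 0.009, -0.706]
contact_force: [-9.9, -1.5, 7.5]
opening: 0.008
t43.2 at [0.5491 0.1524 0.0128] psi 178.19 open 0.008 F [-9.9 -1.5  7.5] q7 0.21
[-0.0491,0.0007,0.0000,0.0005,0.0016,-0.0024]  >=1.2 rows
chain
```

```bash
python3 -m handwheel '[[[0.002,0,0,0,0,0],[0.004,0,0,0,0,0],[0.004,0,0,0,0,0],[-0.005,0,0,0,0,0],[-0.015,0,0,0,0,0],[-0.03,0,0,0,0,0],[-0.03,-0.05,0,0,0,0],[-0.03,-0.1,0,0,0,0],[-0.03,-0.12,0,0,0,0],[-0.03,-0.12,0,0,0,0],[-0.03,-0.12,0,0,0,0]]]'
python3 go.py 0.585 0.338 0.13 177.9
```

```text
clock: 44.1
tool_pos: [0.5256, 0.154, 0.1352]
eef_rot: [-0.706, 0.01, -0.014, 0.708]
contact_force: [-0.5, -0.8, -1.0]
opening: 0.006
t44.1 at [0.5256 0.154  0.1352] psi 178.03 open 0.006 F [-0.5 -0.8 -1. ] q7 0.31
[0.0530,0.0058,0.1859,-0.0006,0.0007,0.0016]  >=4.6 rows
chain
```

```bash
python3 -m handwheel '[[[0.02,0,0.03,0,0,0],[0.03,0,0.06,0,0,0],[0.04,0.005,0.1,0,0,0],[0.053,0.005,0.14,0,0,0],[0.053,0.005,0.17,0,0,0],[0.053,0.005,0.186,0,0,0],[0.053,0.005,0.186,0,0,0],[0.053,0.005,0.186,0,0,0],[0.053,0.005,0.186,0,0,0],[0.053,0.005,0.186,0,0,0]]]'
python3 -c "
from h import *
im=save('top','t1');a=im[160:245,170:270];b=save('scene','t2')[190:260,260:360]
cv2.imwrite('pics/t.png',cv2.resize(np.vstack([a,b]),None,fx=3.8,fy=3.8,interpolation=cv2.INTER_CUBIC)[:,:,::-1])
plates(im,.04)
H,S,V=cv2.split(cv2.cvtColor(im,cv2.COLOR_RGB2HSV))"
python3 go.py 0.585 0.338 0.13 177.9
```

```text
clock: 44.93
tool_pos: [0.5836, 0.3347, 0.127]
eef_rot: [0.708, -0.013, 0.013, -0.706]
contact_force: [0.3, -0.1, -0.7]
opening: 0.007
c(0.7690 0.1311) rect(0.7690 0.1311) yaw -70.1 size 51x68 px[208. 146.] a261
c(0.7404 -0.3858) rect(0.7410 -0.3859) yaw -0.1 size 59x62 px[356. 152.] a243
c(0.6303 0.1497) rect(0.6271 0.1484) yaw -76.3 size 45x48 px[203. 185.] a171
c(0.4286 0.3483) rect(0.4289 0.3485) yaw 0.9 size 78x80 px[143. 246.] a434
t45.0 at [0.5836 0.3354 0.1277] psi 177.96 open 0.001 F [ 0.6 -0.5  0.1] q7 0.30
[0.0013,-0.0023,0.0026,0.0005,0.0003,0.0001]  >=0.1 rows
chain
```

View pics/t.png

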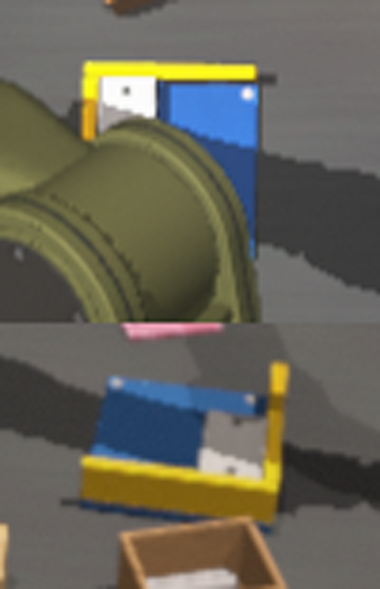

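```bash
python3 -m handwheel '[[[-0.05,-0.06,-0.1,0,0,0],[-0.05,-0.06,-0.2,0,0,0],[-0.1,-0.1,-0.45,0,0,0],[-0.1,-0.1,-0.45,0,0,0],[-0.1,-0.1,-0.45,0,0,0],[-0.1,-0.1,-0.45,0,0,0],[-0.1,-0.1,-0.45,0,0,0],[-0.1,-0.1,-0.45,0,0,0],[-0.1,-0.1,-0.45,0,0,0],[-0.1,-0.1,-0.45,0,0,0],[-0.1,-0.1,-0.45,0,0,0],[-0.1,-0.1,-0.45,0,0,0]]]'
python3 -m handwheel '[[[0,0,0,0,0,0],[0,0,0,0,0,0],[0,0,0,0,0,0]]]'
python3 -c "
from h import *
im=save('top','u1');a=im[165:240,180:250];b=save('scene','u2')[190:265,270:340]
cv2.imwrite('pics/u.png',cv2.resize(np.hstack([a,b]),None,fx=5.7,fy=5.7,interpolation=cv2.INTER_CUBIC)[:,:,::-1])
plates(im,.04)
# predicted plate top outline
t=np.radians(-2.1);c,s=np.cos(t),np.sin(t)
P=np.array([(0,0),(-.09,0),(-.09,-.05),(0,-.05)])@np.array([[c,s],[-s,c]])+[.650,.175]
print(w2p('top',np.c_[P,[.04]*4]).round(1).tolist())"
python3 go.py 0.585 0.338 0.13 177.9
```

```text
clock: 46.03
tool_pos: [0.4653, -0.1162, 0.228]
eef_rot: [0.709, -0.016, 0.014, -0.705]
contact_force: [-0.5, 0.4, -0.5]
opening: 0.003
clock: 46.28
tool_pos: [0.468, -0.108, 0.2283]
eef_rot: [-0.707, 0.011, -0.012, 0.707]
contact_force: [-0.1, 0.6, -0.0]
opening: 0.009
c(0.7690 0.1307) rect(0.7691 0.1308) yaw -68.3 size 51x67 px[208. 146.] a258
c(0.7406 -0.3858) rect(0.7410 -0.3859) yaw 6.8 size 57x60 px[356. 152.] a241
c(0.6040 0.1501) rect(0.6044 0.1500) yaw -3.7 size 51x90 px[203. 193.] a403
c(0.5855 0.3407) rect(0.5867 0.3413) yaw -5.6 size 77x77 px[146. 199.] a335
c(0.4285 0.3483) rect(0.4283 0.3486) yaw -3.2 size 78x78 px[143. 246.] a429
[[195.3, 179.9], [194.2, 206.0], [208.9, 206.3], [209.9, 180.2]]
t46.4 at [ 0.4682 -0.1072  0.2282] psi 178.22 open 0.008 F [-0.4 -0.3 -0.5] q7 0.85
[0.1029,0.0986,0.4486,-0.0002,0.0018,0.0002]  >=11.3 rows
chain
```

View pics/u.png

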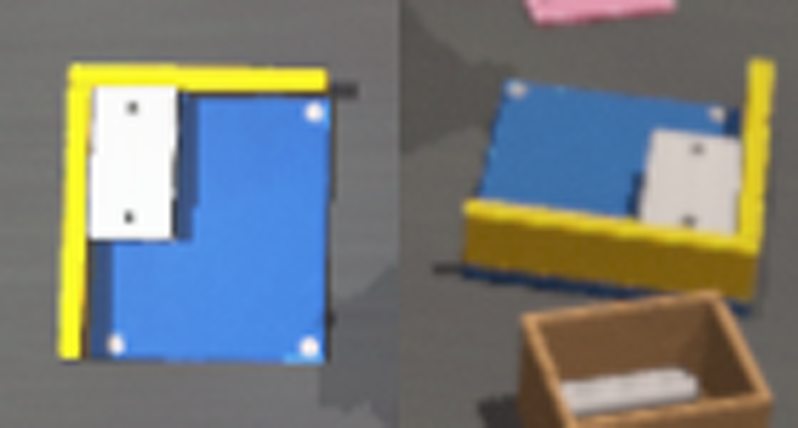

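```bash
cat > chk.py <<'E'
from edge import *
g=cv2.imread('pics/u1.png').astype(float)[:,:,::-1] if 0 else im
Rr=g[...,0]   # red channel: plate ~240, blue floor low
rep('plate -y edge',[(200+cross(Rr[y,200:220],140,False),y) for y in range(183,204)],.04,0)
rep('plate -x edge',[(x,198+cross(Rr[198:215,x],140,False)) for x in range(198,207)],.04,1)
Bl=g[...,2]
rep('plate +y edge',[(190+cross(Bl[y,190:205],130),y) for y in range(184,204)],.04,0)
rep('plate +x edge',[(x,174+cross(Bl[174:190,x],130)) for x in range(198,207)],.04,1)
E
python3 chk.py | tail -11
```

```text
[  2.   1.   2.   3.   4.   3.  12. 106. 208. 208. 192.   8.   0.   0.   0.  -1.  -1.  -1.   0.   0.]
[  -2.   -1.   -2.   -4.   -4.   -4.  -17. -114. -208. -208. -193.   -9.    0.    0.    0.    1.    1.    1.    0.    0.]
[   2.    1.    0.    1.    1.    1.   54.  167.  205.  201.  170.   16.  -96. -146. -147. -144. -144. -146. -147. -146.]
[  -2.   -3.   -3.   -3.   -2.   -1.  -69. -176. -208. -203. -175.  -25.   96.  146.  147.  144.  144.  146.  147.  146.]
left outer dir deg -1.72 at [(0.5, np.float32(0.1923)), (0.64, np.float32(0.1881))] rms 0.00018
left inner floor dir deg -5.31 at [(0.5, np.float32(0.1816)), (0.64, np.float32(0.1686))] rms 0.00234
left yellow end dir deg -0.72 at [(0.5, np.float32(0.1761)), (0.64, np.float32(0.1743))] rms 0.0007
top outer dir deg 2.51 at [(0.05, np.float32(0.6592)), (0.17, np.float32(0.6645))] rms 0.00031Traceback (most recent call last):
  File "chk.py", line 1, in <module>
    from edge import *
  File "edge.py", line 16, in <module>
    rep('top inner floor',[(x,174+cross(B[174:192,x],0)) for x in cols],.01,1)
                              ~~~^~~~~~~~~~~~~~~~~~~~~~
TypeError: unsupported operand type(s) for +: 'int' and 'NoneType'
```

```bash
sed -i "/^rows=/,\$d;/^print/d" edge.py; python3 chk.py
```

```text
plate -y edge dir deg -3.46 at [(0.5, np.float32(0.1302)), (0.64, np.float32(0.1217))] rms 0.00789
plate -x edge dir deg 2.81 at [(0.05, np.float32(0.5543)), (0.17, np.float32(0.5602))] rms 0.00476
plate +y edge dir deg -2.53 at [(0.5, np.float32(0.1802)), (0.64, np.float32(0.1741))] rms 0.00042
plate +x edge dir deg 0.59 at [(0.05, np.float32(0.6499)), (0.17, np.float32(0.6511))] rms 1e-05
```

```bash
python3 go.py 0.602 0.085 0.1 87.9 | tail -2; python3 -m handwheel '[[[0.134,0.128,0.192,0,0.502,0],[0.134,0.128,0.192,0,0.502,0],[0.134,0.128,0.192,0,0.502,0],[0.134,0.128,0.192,0,0.502,0],[0.134,0.128,0.192,0,0.502,0],[0.134,0.128,0.192,0,0.502,0],[0.134,0.128,0.192,0,0.502,0],[0.134,0.128,0.192,0,0.502,0],[0.134,0.128,0.192,0,0.502,0],[0.134,0.128,0.192,0,0.502,0],[0.134,0.128,0.192,0,0.502,0],[0.134,0.128,0.192,0,0.502,0]]]' 0
python3 -m handwheel '[[[0,0,0,0,0,0],[0,0,0,0,0,0],[0,0,0,0,0,0]]]'
python3 go.py 0.602 0.085 0.0125 87.9
```

```text
[0.1278,0.1282,0.1964,-0.0002,0.5018,-0.0001]  >=12.6 rows
chain
clock: 47.48
tool_pos: [0.608, 0.0801, 0.0997]
eef_rot: [-0.508, 0.492, -0.491, 0.508]
contact_force: [-1.1, -0.2, -0.2]
opening: 0.501
clock: 47.73
tool_pos: [0.6081, 0.0792, 0.0999]
eef_rot: [0.51, -0.49, 0.489, -0.51]
contact_force: [0.4, -0.5, -0.4]
opening: 0.5
t47.7 at [0.6081 0.0792 0.0999] psi 92.37 open 0.500 F [ 0.4 -0.5 -0.4] q7 -0.68
[-0.0060,0.0874,-0.0058,0.0001,0.0248,-0.0000]  >=2.1 rows
chain
```

```bash
python3 -m handwheel '[[[0,0.02,-0.006,0,0.0248,0],[0,0.05,-0.006,0,0.0248,0],[0,0.08,-0.006,0,0.0248,0],[0,0.087,-0.006,0,0.0248,0],[0,0.087,-0.006,0,0.0248,0],[0,0.087,-0.006,0,0.0248,0]]]'
python3 -m handwheel '[[[-0.01,0,0,0,0,0],[-0.02,0,0,0,0,0],[-0.028,0,0,0,0,0],[-0.033,0,0,0,0,0],[-0.036,0,0,0,0,0],[-0.039,0,0,0,0,0],[-0.042,0,0,0,0,0],[-0.046,0,0,0,0,0],[-0.05,0,0,0,0,0],[-0.05,0,0,0,0,0]]]'
python3 -m handwheel '[[[0.01,0,0,0,0,0],[0.02,0,0,0,0,0],[0.04,0,0,0,0,0],[0.04,-0.04,0,0,0,0],[0.04,-0.08,0,0,0,0],[0.04,-0.1,0,0,0,0],[0.04,-0.1,0,0,0,0],[0.04,-0.1,0,0,0,0]]]'
python3 go.py 0.59 0.1 0.14 30 0.55 0.15 0.14 30
```

```text
clock: 48.23
tool_pos: [0.6022, 0.0786, 0.0131]
eef_rot: [-0.49, 0.51, -0.509, 0.49]
contact_force: [0.0, -0.7, 0.9]
opening: 0.495
clock: 49.07
tool_pos: [0.6034, 0.1156, 0.013]
eef_rot: [0.495, -0.507, 0.515, -0.483]
contact_force: [-1.6, -18.4, 11.0]
opening: 0.5
clock: 49.73
tool_pos: [0.6034, 0.0888, 0.114]
eef_rot: [0.489, -0.51, 0.51, -0.491]
contact_force: [1.1, 0.1, -0.3]
opening: 0.499
t49.7 at [0.6034 0.0888 0.114 ] psi 87.65 open 0.499 F [ 1.1  0.1 -0.3] q7 -0.76
[-0.0107,-0.0260,-0.0138,-0.0005,0.3203,-0.0009]  >=8.1 rows
[-0.0590,-0.0260,-0.0558,-0.0005,0.3203,-0.0009]  >=8.1 rows
chain
[0.0096,-0.0000,-0.0633,0.0000,0.0000,0.0000]  >=1.5 rows
```

```bash
python3 -m handwheel '[[[0,0,0,0,0,0],[0,0,0,0,0,0]]]' -1
python3 go.py 0.5853 0.3382 0.13 87.7 0.5853 0.3382 0.063 87.7
```

```text
clock: 49.9
tool_pos: [0.6016, 0.088, 0.1114]
eef_rot: [-0.491, 0.511, -0.51, 0.489]
contact_force: [-0.1, 0.4, 0.7]
opening: 0.374
t49.9 at [0.6016 0.088  0.1114] psi 87.67 open 0.374 F [-0.1  0.4  0.7] q7 -0.76
[-0.2493,-0.0187,-0.0265,0.0009,-0.0002,0.0002]  >=6.0 rows
[-0.2494,0.0483,-0.0263,0.0009,-0.0002,0.0002]  >=6.1 rows
chain
[0.0000,0.0670,-0.0000,0.0000,0.0000,0.0000]  >=1.6 rows
```

```bash
python3 -m handwheel '[[[-0.04,-0.018,-0.01,0,0,0],[-0.249,-0.018,-0.0265,0,0,0],[-0.249,-0.018,-0.0265,0,0,0],[-0.249,-0.018,-0.0265,0,0,0],[-0.249,-0.018,-0.0265,0,0,0],[-0.249,-0.018,-0.0265,0,0,0],[-0.249,-0.018,-0.0265,0,0,0],[-0.249,-0.018,-0.0265,0,0,0],[-0.249,-0.018,-0.0265,0,0,0],[-0.249,-0.018,-0.0265,0,0,0],[-0.249,-0.018,-0.0265,0,0,0]]]'
python3 go.py 0.5853 0.3382 0.13 87.7 0.5853 0.3382 0.063 87.7
```

```text
clock: 50.82
tool_pos: [0.5872, 0.3351, 0.1303]
eef_rot: [0.49, -0.51, 0.511, -0.488]
contact_force: [-0.9, -0.7, -0.5]
opening: 0.008
t50.8 at [0.5872 0.3351 0.1303] psi 87.49 open 0.008 F [-0.9 -0.7 -0.5] q7 -1.01
[-0.0030,0.0003,-0.0020,0.0001,-0.0012,0.0009]  >=0.1 rows
[-0.0032,0.0673,-0.0020,0.0001,-0.0012,0.0009]  >=1.6 rows
chain
[0.0000,0.0670,-0.0000,0.0000,0.0000,0.0000]  >=1.6 rows
```

```bash
python3 -m handwheel '[[[-0.003,0.02,-0.002,0,0,0],[-0.003,0.04,-0.002,0,0,0],[-0.003,0.048,-0.002,0,0,0],[-0.003,0.053,-0.002,0,0,0],[-0.003,0.058,-0.002,0,0,0],[-0.003,0.063,-0.002,0,0,0],[-0.003,0.066,-0.002,0,0,0],[-0.003,0.067,-0.002,0,0,0],[-0.003,0.067,-0.002,0,0,0]]]'
python3 -m handwheel '[[[0,0.001,0,0,0,0],[0,0.002,0,0,0,0],[0,0.003,0,0,0,0],[0,0.003,0,0,0,0],[0,0.003,0,0,0,0]]]'
```

```text
clock: 51.57
tool_pos: [0.5851, 0.3399, 0.0665]
eef_rot: [0.49, -0.51, 0.511, -0.489]
contact_force: [-4.2, -5.1, 14.2]
opening: 0.008
clock: 51.98
tool_pos: [0.5852, 0.34, 0.0662]
eef_rot: [0.489, -0.509, 0.512, -0.489]
contact_force: [-8.6, -8.2, 29.8]
opening: 0.003
```

```bash
python3 -m handwheel '[[[0,-0.01,0,0,0,0],[0,-0.03,0,0,0,0],[0,-0.07,0,0,0,0],[0,-0.11,0,0,0,0],[0.04,-0.13,0,0,0,0],[0.45,-0.15,-0.1,0,0,0],[0.45,-0.15,-0.1,0,0,0],[0.45,-0.15,-0.1,0,0,0],[0.45,-0.15,-0.1,0,0,0],[0.45,-0.15,-0.1,0,0,0],[0.45,-0.15,-0.1,0,0,0],[0.45,-0.15,-0.1,0,0,0]]]'
python3 -m handwheel '[[[0.1,0,0,0,0,0],[0.15,0,0,0,0,0],[0.15,0,0,0,0,0],[0.15,0,0,0,0,0],[0.15,0,0,0,0,0]]]'
python3 -c "
from h import *
im=save('top','v1');a=im[165:240,180:250];b=save('scene','v2')[190:265,270:340]
cv2.imwrite('pics/v.png',cv2.resize(np.hstack([a,b]),None,fx=5.7,fy=5.7,interpolation=cv2.INTER_CUBIC)[:,:,::-1])
plates(im,.04)"
python3 chk.py; python3 go.py 0.429 0.345 0.14 87.7
```

```text
clock: 52.98
tool_pos: [0.503, 0.0223, 0.2052]
eef_rot: [0.489, -0.51, 0.511, -0.49]
contact_force: [0.8, -0.2, -0.4]
opening: 0.007
clock: 53.4
tool_pos: [0.4962, -0.134, 0.2043]
eef_rot: [0.488, -0.512, 0.514, -0.486]
contact_force: [-0.1, -0.3, 0.2]
opening: 0.008
c(0.7690 0.1308) rect(0.7691 0.1308) yaw -67.5 size 51x67 px[208. 146.] a259
c(0.7406 -0.3858) rect(0.7410 -0.3859) yaw 6.8 size 57x60 px[356. 152.] a241
c(0.6039 0.1502) rect(0.6044 0.1501) yaw -3.5 size 51x90 px[202. 193.] a400
c(0.5853 0.3406) rect(0.5865 0.3415) yaw -12.5 size 78x78 px[146. 199.] a342
c(0.4285 0.3483) rect(0.4283 0.3486) yaw -3.2 size 78x78 px[143. 246.] a429
plate -y edge dir deg -3.51 at [(0.5, np.float32(0.1307)), (0.64, np.float32(0.1221))] rms 0.00777
plate -x edge dir deg 1.92 at [(0.05, np.float32(0.5559)), (0.17, np.float32(0.5599))] rms 0.0047
plate +y edge dir deg -2.3 at [(0.5, np.float32(0.18)), (0.64, np.float32(0.1744))] rms 0.00047
plate +x edge dir deg 0.65 at [(0.05, np.float32(0.6498)), (0.17, np.float32(0.6512))] rms 2e-05
t53.5 at [ 0.4975 -0.1252  0.2049] psi 87.66 open 0.005 F [-0.4  1.  -0.8] q7 -0.39
[-0.4669,0.0651,-0.0877,-0.0007,-0.0002,-0.0003]  >=11.5 rows
chain
```

View pics/v.png

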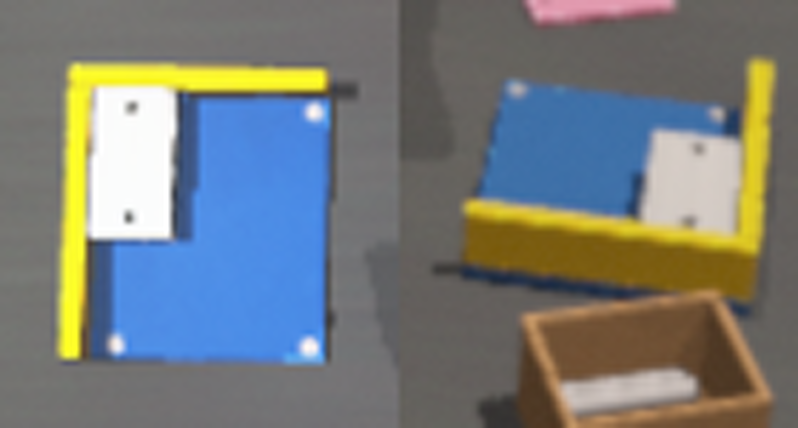

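Stack is unchanged after the second tap, flush on both fences (left crop (133,162)). The bench holds no other white plates. Next, push the red knob home.

```bash
python3 -m handwheel '[[[-0.467,0,-0.088,0,0,0],[-0.467,0,-0.088,0,0,0],[-0.467,0,-0.088,0,0,0],[-0.467,0,-0.088,0,0,0],[-0.467,0,-0.088,0,0,0],[-0.467,0,-0.088,0,0,0],[-0.467,0,-0.088,0,0,0],[-0.467,0,-0.088,0,0,0],[-0.467,0,-0.088,0,0,0],[-0.467,0,-0.088,0,0,0],[-0.467,0,-0.088,0,0,0],[-0.467,0,-0.088,0,0,0]]]'
python3 -m handwheel '[[[0,0.06,0,0,0,0],[0,0.06,0,0,0,0],[0,0.06,0,0,0,0],[0,0.06,0,0,0,0]]]'
python3 go.py 0.429 0.3455 0.072 87.7
```

```text
clock: 54.55
tool_pos: [0.4237, 0.3543, 0.2054]
eef_rot: [-0.49, 0.51, -0.505, 0.495]
contact_force: [-0.1, 0.9, 0.9]
opening: 0.011
clock: 54.88
tool_pos: [0.4262, 0.3456, 0.1441]
eef_rot: [-0.491, 0.51, -0.509, 0.49]
contact_force: [0.2, -0.3, 1.4]
opening: 0.005
t54.9 at [0.4262 0.3456 0.1441] psi 87.84 open 0.005 F [ 0.2 -0.3  1.4] q7 -1.28
[-0.0000,0.0721,0.0029,0.0005,0.0008,0.0001]  >=1.7 rows
chain
```

```bash
python3 -m handwheel '[[[0,0.03,0.0025,0,0,0],[0,0.048,0.0025,0,0,0],[0,0.053,0.0025,0,0,0],[0,0.058,0.0025,0,0,0],[0,0.063,0.0025,0,0,0],[0,0.067,0.0025,0,0,0],[0,0.069,0.0025,0,0,0],[0,0.07,0.0025,0,0,0],[0,0.07,0.0025,0,0,0],[0,0.07,0.0025,0,0,0]]]'
```

```text
clock: 55.72
tool_pos: [0.4303, 0.3446, 0.0764]
eef_rot: [0.489, -0.51, 0.51, -0.49]
contact_force: [-5.5, -4.0, 17.7]
opening: 0.007
```

At z = 0.0764 with 17.7 N, the knob is at its stop. Retreat and do the last check.

```bash
python3 -m handwheel '[[[0,0,0,0,0,0],[0,0,0,0,0,0],[0,-0.02,0,0,0,0],[0,-0.06,0,0,0,0],[0,-0.1,0,0,0,0],[0,-0.13,0,0,0,0],[0.04,-0.15,0,0,0,0],[0.35,-0.15,0,0,0,0],[0.35,-0.15,0,0,0,0],[0.35,-0.15,0,0,0,0],[0.35,-0.15,0,0,0,0],[0.35,-0.15,0,0,0,0]]]'
python3 -m handwheel '[[[0.1,0,0,0,0,0],[0.2,0,0,0,0,0],[0.3,0,0,0,0,0],[0.3,0,0,0,0,0],[0.3,0,0,0,0,0],[0.3,0,0,0,0,0],[0.3,0,0,0,0,0],[0.3,0,0,0,0,0],[0.3,0,0,0,0,0],[0.3,0,0,0,0,0],[0.3,0,0,0,0,0]]]'
python3 -c "
from h import *
im=save('top','w1');a=im[165:265,120:250];b=save('scene','w2')[170:270,270:400]
cv2.imwrite('pics/w.png',cv2.resize(np.hstack([a,b]),None,fx=3,fy=3,interpolation=cv2.INTER_CUBIC)[:,:,::-1])
plates(im,.04)
for t in('timber','carton','spray'):print(t,[np.round(x['bbox']).tolist() for x in boxes_of(t,'top')][:1])
print(r.get_state()['contact_force'],r.get_state()['clock'],r.get_state()['tool_pos'])"; python3 chk.py
```

```text
clock: 56.72
tool_pos: [0.4213, 0.0974, 0.2246]
eef_rot: [0.489, -0.51, 0.511, -0.491]
contact_force: [1.2, -0.8, 0.5]
opening: 0.007
clock: 57.63
tool_pos: [0.4089, -0.1991, 0.2243]
eef_rot: [0.49, -0.509, 0.51, -0.491]
contact_force: [0.5, -0.1, -0.1]
opening: 0.005
c(0.7690 0.1309) rect(0.7690 0.1311) yaw -68.8 size 51x68 px[208. 146.] a259
c(0.7406 -0.3858) rect(0.7410 -0.3859) yaw 6.8 size 57x60 px[356. 152.] a241
c(0.6040 0.1502) rect(0.6044 0.1501) yaw -3.5 size 51x90 px[202. 193.] a399
c(0.5855 0.3408) rect(0.5866 0.3414) yaw -7.3 size 77x78 px[146. 199.] a335
c(0.4285 0.3483) rect(0.4283 0.3486) yaw -5.2 size 78x78 px[143. 246.] a456
timber [[250.0, 128.0, 296.0, 154.0]]
carton [[187.0, 133.0, 223.0, 159.0]]
spray [[338.0, 145.0, 366.0, 165.0]]
[-0.22560751 -0.18420017  0.49962124] 57.8833 [ 0.40849748 -0.19971949  0.2240324 ]
plate -y edge dir deg -3.5 at [(0.5, np.float32(0.1307)), (0.64, np.float32(0.1221))] rms 0.00777
plate -x edge dir deg 1.96 at [(0.05, np.float32(0.5559)), (0.17, np.float32(0.56))] rms 0.00471
plate +y edge dir deg -2.29 at [(0.5, np.float32(0.18)), (0.64, np.float32(0.1744))] rms 0.00047
plate +x edge dir deg 0.62 at [(0.05, np.float32(0.6498)), (0.17, np.float32(0.6512))] rms 1e-05
```

View pics/w.png

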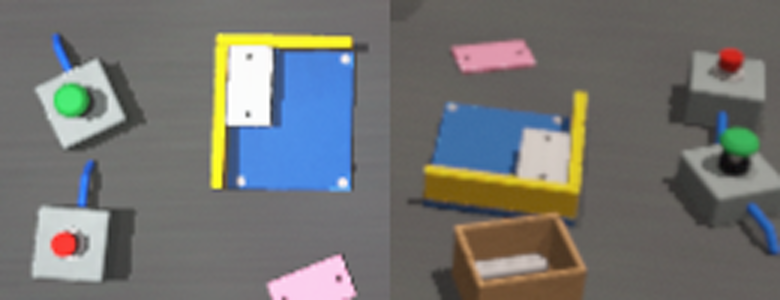

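The knob is down at (730,62) in the scene crop, the plunger is up at (740,142), the stack is in the corner at (250,85), and the gripper is clear.

```bash
python3 -c "
from plant import job
print(job.finish_job())"
```

```text
the job is handed in; nothing more can be done
None
```

I completed all the steps and handed the job in at about 58 s of the 210 s allowed; no verdict came back.

**What I did**
- **Air on:** I pulled the red knob up until it hit its stop, with 29 N on the wrist.
- **Stacking:** I stacked all five white plates in the fixture. I squeezed the stack square, slid it to the short fence, pushed it to the long fence, tapped it along x, then pushed the long fence side again (10–18 N each).
- **Clamp:** I pressed the green plunger to its stop at z = 0.066 m, 14 mm down.
- **Air off:** I pushed the red knob home, to z = 0.0764 m with 17.7 N.

**Last checks**
- **State:** Both cameras show the knob in, the plunger up and no white plate left on the bench. The top camera puts the timber, carton and spray can within a few pixels of their starting boxes. The gripper was clear, with about zero contact force.
- **Flushness:** The top plate's edges lie along both fences, and the second long-fence push (18 N) moved nothing, so I take the stack as seated.
- **Disagreements:**
  - The top plate's long fence-side edge reads about 0.6° off the fence, and its overall shape about 1.4°; both are inside the 0.05 rad (2.9°) limit.
  - The fits of its two outer edges were spoiled, probably by the dark hole marks, so I didn't use them.
- **Not seen directly:** The lower plates are mostly hidden under the top one; I infer they are flush from the pushes.

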